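# Drop the drilling template over its locating pins and lock it

### The arm

A 7-joint arm with a two-finger parallel gripper is mounted at the origin on the work surface. World frame = base frame: x ahead of the robot, y to its left, z up, the work surface at z = 0. Lengths are in mm, angles in rad, forces in N, time in s.
With the tool pointing down it reaches from about 400 to 875 mm from the base axis. Payload 4.4 kg.
Tool frame: the origin (TCP) lies between the finger pads; the fingertips stand 11 mm ahead of it and the grasp point (between the pads) lies 8 mm behind it; y points along the fingers, x is the direction in which the jaws open and shut, and the axes are right-handed (so a half turn about y gives the same grasp; the last joint's range is limited). The gripper opens to 85 mm and grips with 20 to 120 N. Pads are 22 mm wide; open, the fingers measure 114 mm over their backs; the gripper's body (76 mm by 85 mm) begins 54 mm behind the grasp point. The pads swing forward as they close: fully open they stand 13 mm farther back than shut.
Start: joints at [1.193, 0.628, 0.038, 1.517, -0.027, 0.996, -0.02], TCP at [199.429, -618.664, 242.313] pointing down, gripper open.
Joint ranges: [-3.06, 3.06], [-0.37, 2.12], [-1.25, 1.32], [0.18, 2.47], [-1.1, 4.24], [0.23, 1.98], [-2.94, 2.94]. Speed limits (rad/s): [2.57, 2.57, 3.14, 3.14, 3.14, 3.14, 3.14].

### API

Orientations are given as [roll, pitch, yaw] about the fixed x, y, z axes, in that order (R = Rz(yaw) Ry(pitch) Rx(roll)).
In Python, from cell import * gives the robot as it stands.
- The arm moves only by the shell command python3 -m jog 'ROWS'. ROWS is JSON, a list of rows, each an object of numbers: "x", "y", "z": the shift along the tool's x, y, z in mm; "ax", "ay", "az": the turn, a rotation vector about the tool's x, y, z in rad; "grip": the finger opening in mm, from 0 to 85.4. In form: [{"x": .., "y": .., "z": .., "ax": .., "ay": .., "az": .., "grip": ..}, ...]. A call has 1 to 5 rows; each row is the pose to reach, as a shift and turn from the pose commanded when the call began, along the tool's axes at that moment; what a row does not reach only later rows make up. A row lasts 1/10 s, in which the tool goes at most 50 mm and 8.59 degrees, less where a joint would pass 70% of its speed; a pose out of reach is approached as far as the arm can. A call with a gripper value outside its range is refused whole. The fingers move at their own pace and stop on an object; the grip force is fixed at half the most. Time passes only in rows, so rows that repeat a pose let the fingers close. It gives the time, the measured TCP pose, the force and the opening at its end, in the units of the state.
- read_state(): the state, without advancing time (a new reading comes with each control period).
- get_image(name): name is "scene" or "side" or "wrist"; returns a dict with "color" (384x512x3 uint8, red, green, blue), "vfov" (degrees; the focal length in pixels is half the picture's height over the tangent of half this angle, whatever the lens; pixels are square), "cx", "cy" (the principal point, pixels), "camera_from_world" (4x4, takes a point from world to camera coordinates). Camera axes: x right, y down, z forward; pixel columns grow to the right and rows downward; lengths in mm; the calibration is good to about 2 mm. A picture is of the moment at which its call begins. There is no depth.
- finish_job(): hands the job in, once; it reports no verdict.
The state is a dict: "clock": time; "qpos": joint angles; "qd": joint speeds; "tau": joint torques, N m; "eef_pos": TCP position; "tool_rot": TCP orientation; "force": force on the tool from outside, world axes, zero at the start; "torque": the same for the moment, N m; "width": finger opening in mm.
Only numpy, scipy, OpenCV 4.12 (cv2) and the standard library are available. Lean on these libraries where they do the work, as an engineer would, in place of code of your own. Each camera call takes 0.05 s, during which the arm holds its last target.

### The job

Pick the aluminium drilling template up by its wooden grip bar and lay it on the drilling jig, edge along the fence and its two big holes at the end away from the robot; slide it gently, by feel, until both holes drop over the two steel locating pins and the plate lies flat on the deck, and let go of it. Then swing the wooden turn-button across, square to the fence, over the template to hold it down. Never force the template against the jig, and leave everything else on the bench alone.

Things in the scene. Friction and masses are not known exactly. Their poses are not given: they have to be found in the camera images.
- jig: Drilling jig fixed to the bench: plywood board 280 x 225 x 18 mm (its middle 16 mm to -y of the origin) with a flat pine deck 256 (x) x 198 (y) mm on it, top 40 mm above the bench. Origin on the bench. +x points away from the robot (within 0.25 rad), +y left. A fence runs along the deck's +y edge; two steel locating pins stand on the deck
- jig_seat (a point): point on the deck's top at jig x = -18, y = 0 mm, axes as the jig's. The seated template's origin is here if the pins stand at their nearest place, else up to 36 mm further along +x. In y it seats at 0 within about 1 mm
- fence_mid (a point): middle of the inner (-y) face of the wooden fence at deck height: jig x = 0, y = +65.7 mm. Fence 256 mm long, 18 mm thick, top 22 mm above the deck. A template whose +y edge touches it has its origin at y = +0.7 mm and drops over the pins when slid along it; several mm off the fence it does not
- pins_near (a point): deck point midway between the NEAREST places the pins can have (jig x = 17, y = 0 mm). Pins: steel, 8 mm dia, 10 mm tall above the deck, tips chamfered to 5 mm, at y = +40 and -40 mm. They sit on a clamped carrier and were left together anywhere from 0 to 36 mm beyond this x. Their real place is not measured: it shows roughly in a picture and must be found by sliding
- template: Aluminium drilling template, loose, 0.28 to 0.52 kg, flat on the bench at first: plate 180 (x) x 130 (y) x 6 mm, origin at the centre of its underside, z up. It goes on with x and y the same way as the jig's. Let go on the pins with its holes off them it rests tilted 5 deg on pin tips and rear edge; slid on (2 to 10 N) it drops flat by its own weight where the holes meet the pins, which then stop it
- template_hole (a point): mouth of the template's round locating hole, 10.5 mm dia, right through, at x = +35, y = +40, z = +6 mm in its frame. The other locating hole is a slot 10.5 (x) by 13.5 mm (y) at x = +35, y = -40 mm. The small dark drill bushes do not take the pins
- grip_top (a point): centre of the top of the template's upright wooden grip bar, 46 mm above the template's origin. The bar is 18 mm thick (along x), 70 mm long (along y), stands 40 mm above the plate over its centre of mass
- turnbutton (a joint): angle (rad) of the dark wooden turn-button, a flat bar 84 x 18 x 10 mm on an upright pivot at jig x = -45, y = -95 mm, underside 48 mm above the bench, just clear of a seated template. 0: points to jig -x, clear of the template; grows clockwise from above; 1.57: points to jig +y, across the plate (stop at 1.65). Starts between -0.5 and 0.15; stays where left
- turn_peg (a point): centre of the top of the upright round wooden peg on the turn-button: 14 mm dia, 36 mm tall above the bar, 60 mm from the pivot, top 94 mm above the bench. Push it sideways (about 1 N) or pinch it
- glue: white glue bottle, 64 mm dia, 170 mm tall; origin under its base. Leave it alone
- pencil_pot: open steel pot, 72 mm dia, 90 mm tall; origin under its base. Leave it alone
- offcut: pine offcut 110 x 45 x 20 mm; origin under its centre. Leave it alone
- sanding_block: cork sanding block 110 x 60 x 35 mm, lying in front of the robot; origin under its centre. Leave it alone
- try_square: try square: wooden stock 20 x 110 x 16 mm, steel blade 150 mm long along its +x; origin under the stock. Leave it alone
- screwdriver: screwdriver lying on the bench. Leave it alone
- hammer: hammer lying on the bench. Leave it alone
Things that resemble listed ones, but are neither listed nor needed, are in the scene too. Of the things that look like the template, the smallest one is meant.

How it is judged (in metres and radians):
On the way, in this order (a step that is already met when the one before it is completed fails the run):
1. the template is down over both pins, flat on the deck, at rest and let go (z of template in the frame of jig_seat between -0.003 and 0.002 m and angle between template's own z axis and vertical below 0.02 rad and x of template in the frame of jig_seat between -0.004 and 0.04 m and y of template in the frame of jig_seat between -0.005 and 0.005 m and angle between the x axis of template and the x axis of jig, either way round below 0.06 rad and linear speed of template below 0.01 m/s and angular speed of template below 0.1 rad/s and contact force between the fingers and template below 0.3 N and x of template_hole in the frame of jig_seat above 0.02 m), for 0.2 s.
2. the turn-button is swung across the seated template (z of template in the frame of jig_seat between -0.003 and 0.002 m and angle between template's own z axis and vertical below 0.02 rad and x of template in the frame of jig_seat between -0.004 and 0.04 m and y of template in the frame of jig_seat between -0.005 and 0.005 m and angle between the x axis of template and the x axis of jig, either way round below 0.06 rad and value of joint turnbutton above 1.35 rad and x of template_hole in the frame of jig_seat above 0.02 m), for 0.2 s.
At the end, for the whole second after the job is handed in: The template lies flat on the deck over the pins (underside within 2 mm, tilt under 0.02 rad, origin -4 to +40 mm in x and within 5 mm in y of the seat point, square within 0.06 rad), at rest and released; the turn-button stands across it at 1.35 rad or more, at rest (all of step 2 and linear speed of template below 0.01 m/s and angular speed of template below 0.1 rad/s and contact force between the fingers and template below 0.3 N and velocity of joint turnbutton below 0.1 rad/s); the robot touches nothing.
It fails at once if the template is forced against the jig or its pins (over 35 N) (contact force between template and jig above 35 N).
It fails at once if a bystander is moved by more than 25 mm (distance of any of glue, pencil_pot, offcut, sanding_block, try_square, screwdriver, hammer from where it was at the start of the episode above 0.025 m).
It also fails if it takes over 64 s, if anything falls off the work surface, if the arm or the gripper's body presses on something with over 40 N, if the wrist force passes 120 N, or if a joint passes its speed limit or range.

## Working session

There is one attempt and no reset: what is moved stays moved. The work goes in short steps, Python scripts to look and compute and a shell command to move; the robot and the scene stay as the last step left them, time stands still between calls to the robot, and variables do not carry over. Pictures are saved under pics/ and viewed, and the job is handed in when it is done.

```bash
ls; mkdir -p pics; python3 - <<'E'
from cell import *
import cv2
for n in ("scene","side","wrist"):
    d=get_image(n); print(n,d["vfov"],d["cx"],d["cy"],d["camera_from_world"])
    cv2.imwrite(f"pics/a_{n}.png",cv2.resize(d["color"][:,:,::-1],(800,600),interpolation=cv2.INTER_CUBIC))
s=read_state(); print(s)
E
```

```text
pics
scene 46.20373660242724 251.23497349091792 191.20820081875974 [[ 5.38802716e-01  8.42431123e-01  1.19808501e-03 -2.60803604e+02]
 [ 6.14019799e-01 -3.91740739e-01 -6.85214478e-01 -2.61312706e+02]
 [-5.76776663e-01  3.69931070e-01 -7.28340363e-01  1.71266210e+03]
 [ 0.00000000e+00  0.00000000e+00  0.00000000e+00  1.00000000e+00]]
side 56.70896677725659 250.9835344100027 195.86530845312365 [[-7.45907477e-01 -6.65744928e-01  2.01426506e-02  3.69959078e+02]
 [-3.94048223e-01  4.16710319e-01 -8.19193816e-01  2.67909312e+02]
 [ 5.36980478e-01 -6.18979968e-01 -5.73162949e-01  8.80060348e+02]
 [ 0.00000000e+00  0.00000000e+00  0.00000000e+00  1.00000000e+00]]
wrist 64.90541646060382 256.6972292565167 196.867297965948 [[ 3.07067766e-01 -9.51686954e-01 -1.15267098e-03 -6.48257511e+02]
 [-9.15970269e-01 -2.95871824e-01  2.71031971e-01 -3.54468572e+01]
 [-2.58278634e-01 -8.21693696e-02 -9.62569656e-01  3.77766876e+02]
 [ 0.00000000e+00  0.00000000e+00  0.00000000e+00  1.00000000e+00]]
{'clock': 0.15, 'qpos': array([ 1.19321411,  0.62913177,  0.03843831,  1.51811989, -0.02701636,
        0.99630492, -0.01999458]), 'qd': array([ 0.00011103, -0.00237055,  0.00041616, -0.00319621, -0.00035253,
       -0.00130413, -0.00013127]), 'tau': array([ 2.40052250e-03, -5.63809848e+01,  1.22807566e+00, -1.93652433e+01,
        1.11383304e-02,  7.46546342e-03, -3.36841799e-05]), 'eef_pos': array([ 199.29432261, -618.2197743 ,  241.60725733]), 'tool_rot': array([-1.57078304e+00,  1.44684894e-03, -1.25900900e+00]), 'force': array([ 0.0343993 ,  0.25458442, -0.46480954]), 'torque': array([ 0.01893916, -0.00670441, -0.05934857]), 'width': 85.47625638130724}
```

View pictures.

View pics/a_scene.png

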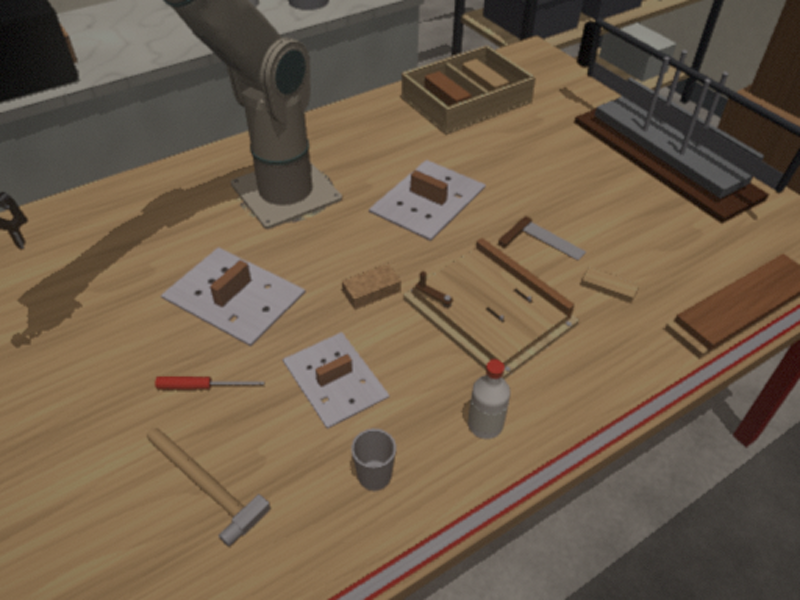

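View pics/a_side.png

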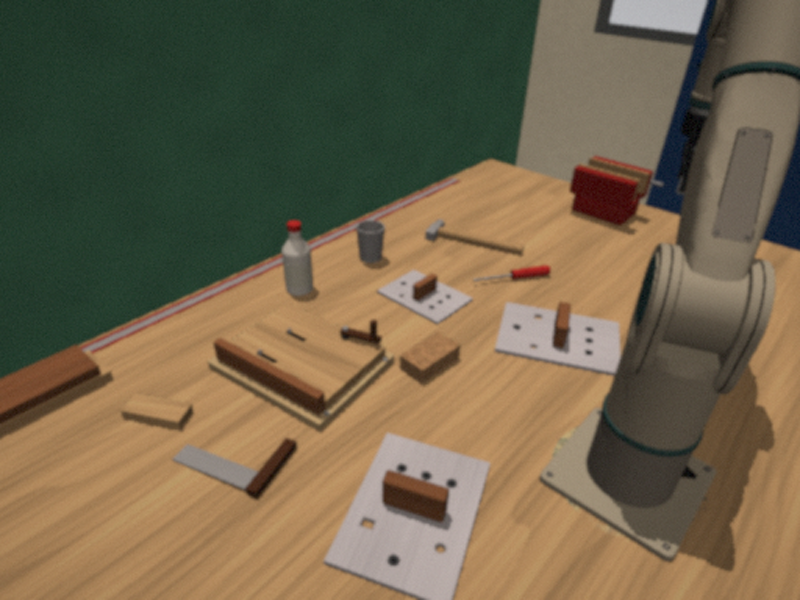

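View pics/a_wrist.png

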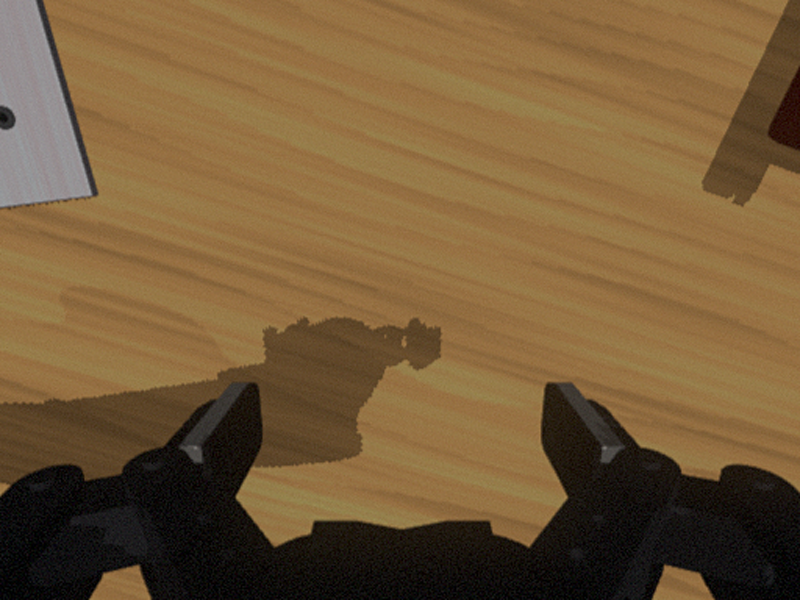

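```bash
cat > h.py <<'E'
from cell import *
import numpy as np, cv2
def K(d):
    f=d["color"].shape[0]/2/np.tan(np.radians(d["vfov"])/2); return f,d["cx"],d["cy"]
def ray(d,u,v):
    f,cx,cy=K(d); T=d["camera_from_world"]; R=T[:3,:3]; t=T[:3,3]
    return -R.T@t, R.T@np.array([(u-cx)/f,(v-cy)/f,1.])
def plane(d,u,v,z):
    o,r=ray(d,u,v); return o+r*(z-o[2])/r[2]
def proj(d,p):
    f,cx,cy=K(d); T=d["camera_from_world"]; q=T[:3,:3]@np.asarray(p,float)+T[:3,3]
    return np.array([f*q[0]/q[2]+cx,f*q[1]/q[2]+cy])
def tri(obs):
    A=np.zeros((3,3));b=np.zeros(3)
    L=[]
    for d,u,v in obs:
        o,r=ray(d,u,v); r=r/np.linalg.norm(r); P=np.eye(3)-np.outer(r,r); A+=P;b+=P@o; L.append((o,P))
    x=np.linalg.solve(A,b); return x,[round(float(np.linalg.norm(P@(x-o))),1) for o,P in L]
def save(d,name,box=None,s=None):
    im=d["color"][:,:,::-1]
    if box: u0,v0,u1,v1=box; im=im[v0:v1,u0:u1]
    s=s or min(800/im.shape[1],600/im.shape[0]); cv2.imwrite("pics/"+name,cv2.resize(im,None,fx=s,fy=s,interpolation=cv2.INTER_CUBIC)); print("scale",s)
E
python3 - <<'E'
from h import *
ds={n:get_image(n) for n in("scene","side")}
for n,d in ds.items():
    hsv=cv2.cvtColor(d["color"],cv2.COLOR_RGB2HSV)
    m=((hsv[...,1]<45)&(hsv[...,2]>110)).astype(np.uint8)*255
    m=cv2.morphologyEx(m,cv2.MORPH_CLOSE,np.ones((3,3)))
    cs,_=cv2.findContours(m,cv2.RETR_EXTERNAL,cv2.CHAIN_APPROX_NONE)
    for c in cs:
        if cv2.contourArea(c)<700: continue
        c=cv2.convexHull(c)
        W=np.array([plane(d,u,v,6)[:2] for u,v in c[:,0]],np.float32)
        if abs(W).max()>900: continue
        r=cv2.minAreaRect(W); print(n,c[:,0].mean(0),"rect",r, "\n",cv2.boxPoints(r).round(0).tolist())
d=ds["scene"]; save(d,"b_tem.png",(170,190,270,290)); save(d,"b_jig.png",(250,140,390,245))
d=ds["side"]; save(d,"b_jigs.png",(125,190,260,280));save(d,"b_tems.png",(230,160,310,220))
E
```

```text
scene [212.6875 240.0625] rect ((557.658203125, -177.23146057128906), (130.76795959472656, 181.7571563720703), 89.39791870117188) 
 [[466.0, -242.0], [648.0, -244.0], [649.0, -113.0], [467.0, -111.0]]
scene [149.54545455 186.90909091] rect ((250.98207092285156, -248.45840454101562), (244.25303649902344, 176.75770568847656), 24.987245559692383) 
 [[103.0, -220.0], [178.0, -380.0], [399.0, -277.0], [324.0, -117.0]]
scene [279.35714286 120.78571429] rect ((207.98947143554688, 276.67626953125), (176.36854553222656, 243.73910522460938), 21.545923233032227) 
 [[81.0, 358.0], [171.0, 131.0], [335.0, 196.0], [245.0, 422.0]]
side [263.68421053 319.84210526] rect ((207.02723693847656, 277.46490478515625), (174.89041137695312, 245.28875732421875), 21.72458267211914) 
 [[80.0, 359.0], [171.0, 131.0], [334.0, 196.0], [243.0, 424.0]]
side [358.94736842 215.05263158] rect ((249.93743896484375, -246.15292358398438), (240.12669372558594, 177.6382598876953), 24.90888023376465) 
 [[104.0, -216.0], [178.0, -377.0], [396.0, -276.0], [321.0, -115.0]]
side [274.30769231 189.61538462] rect ((552.3455810546875, -173.5318145751953), (129.39366149902344, 178.5008087158203), 89.48114013671875) 
 [[463.0, -237.0], [641.0, -239.0], [642.0, -110.0], [464.0, -108.0]]
scale 6.0
scale 5.714285714285714
scale 5.925925925925926
scale 10.0
```

Three candidates (scene view, 800-px coordinates): (233,293) measures 244×177, (428,197) measures 244×176, (335,378) measures 181×131. Only the last matches 180×130, so it is the template.

View pics/b_tem.png

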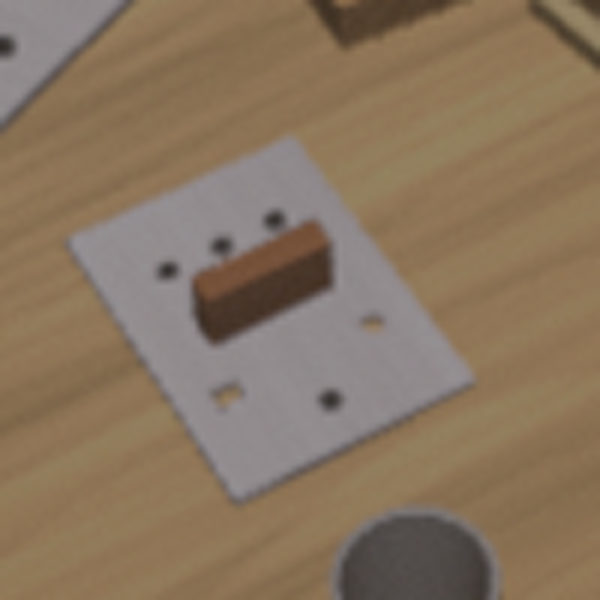

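View pics/b_tems.png

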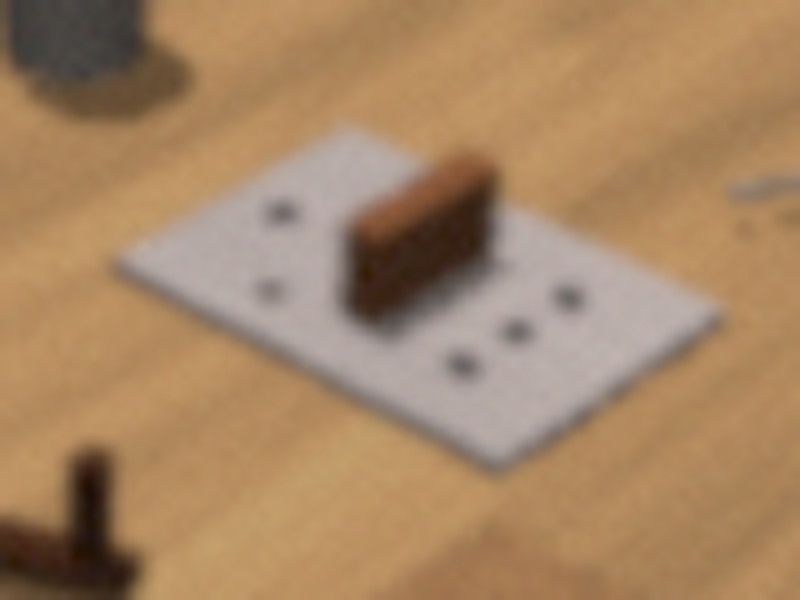

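View pics/b_jig.png

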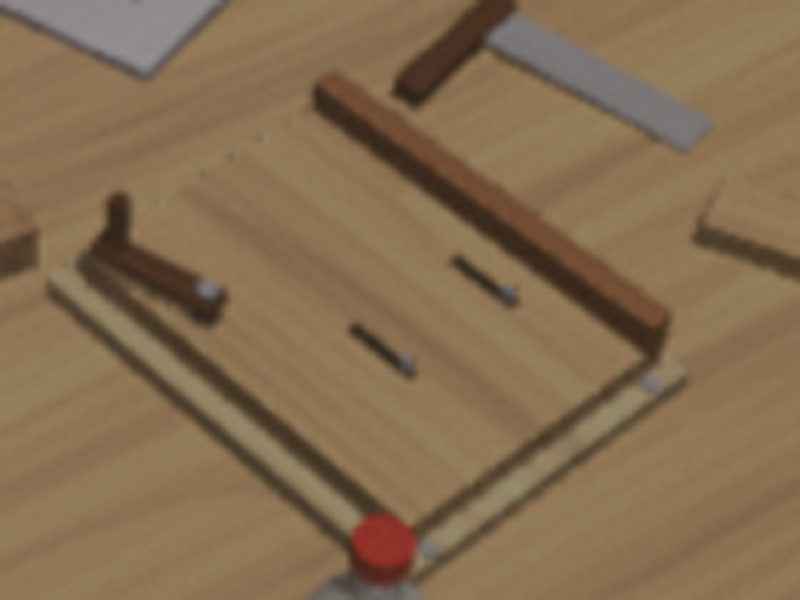

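View pics/b_jigs.png

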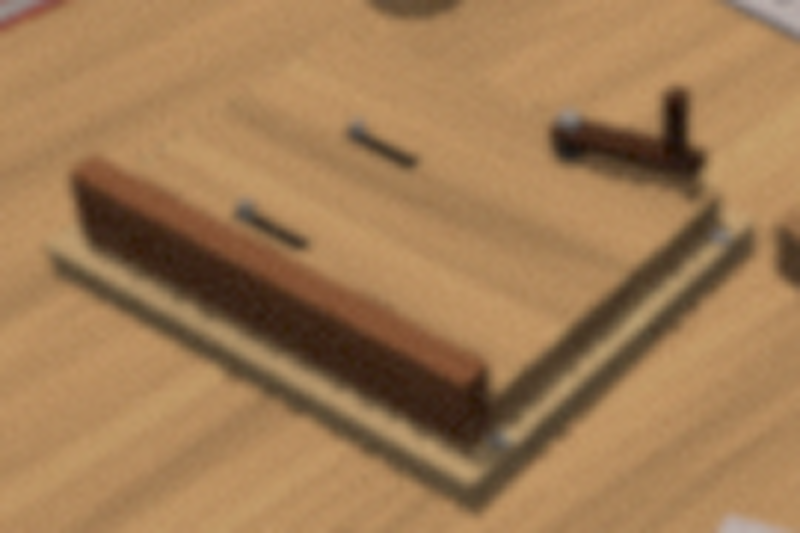

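```bash
python3 - <<'E'
from h import *
A=get_image("scene");B=get_image("side")
print("cams",ray(A,0,0)[0].round(),ray(B,0,0)[0].round())
j=lambda u,v:(A,250+u/5.714-.5+.09,140+v/5.714-.41); js=lambda u,v:(B,125+u/5.926-.41,190+v/5.926-.41)
t=lambda u,v:(A,170+u/6-.42,190+v/6-.42); ts=lambda u,v:(B,230+u/10-.45,160+v/10-.45)
P={}
def go(n,a,b):
    x,e=tri([a,b]); P[n]=x; print(n,x.round(1),e)
go("fence near top",j(327,82),js(478,373)); go("fence far top",j(658,327),js(86,166))
go("pin+y",j(511,290),js(243,208)); go("pin-y",j(406,357),js(354,128))
go("slot+y near end",j(455,260),js(305,244)); go("slot-y near end",j(353,328),js(415,162))
go("peg",j(118,198),js(677,95)); go("pivot",j(207,288),js(569,120))
go("board near +y", j(683,370),js(55,250))
go("bar c",t(262,258),ts(420,200))
go("bar +y end",t(322,230),ts(360,235)); go("bar -y end",t(201,287),ts(478,160))
go("hole",t(372,322),ts(270,290))
go("c1",t(68,242),ts(722,318)); go("c2",t(293,137),ts(497,470)); go("c3",t(475,380),ts(113,265)); go("c4",t(238,502),ts(348,125))
f=P["fence far top"]-P["fence near top"]; print("fence len",np.linalg.norm(f),"yaw",np.arctan2(f[1],f[0]))
b=P["bar +y end"]-P["bar -y end"];print("bar",np.linalg.norm(b),"yaw",np.arctan2(-b[0],b[1]))
p=P["pin+y"]-P["pin-y"];print("pins",np.linalg.norm(p),np.arctan2(-p[0],p[1]))
E
```

```text
cams [1289. -516. 1069.] [-91. 679. 716.]
fence near top [442.4 245.   57.3] [2.0, 2.0]
fence far top [693.1 276.9  56.4] [0.5, 0.5]
pin+y [622.4 236.6  45. ] [0.8, 0.8]
pin-y [631.3 157.5  45.9] [0.3, 0.3]
slot+y near end [584.2 229.3  39.4] [0.9, 0.9]
slot-y near end [594.3 150.1  39.2] [0.7, 0.7]
peg [486.4  67.7  92.4] [0.3, 0.3]
pivot [542.5  88.9  59.4] [0.3, 0.3]
board near +y [698.7 300.1  12.9] [1.1, 1.1]
bar c [ 555.  -175.    41.8] [0.4, 0.4]
bar +y end [ 555.7 -142.3   42.1] [0.2, 0.2]
bar -y end [ 555.5 -208.5   43.2] [0.2, 0.2]
hole [ 591.6 -137.1    4.9] [0.0, 0.0]
c1 [ 464.9 -238.9    1.7] [0.1, 0.1]
c2 [ 466.4 -109.8    3. ] [0.1, 0.1]
c3 [ 646.2 -112.4    2.6] [0.2, 0.2]
c4 [ 645.5 -242.9    4.9] [1.4, 1.4]
fence len 252.7685380581349 yaw 0.12676744756080588
bar 66.26103218005473 yaw -0.0022749609888182564
pins 79.58530050862699 0.11245137284084368
```

```bash
cat >> h.py <<'E'
from scipy.spatial.transform import Rotation as Ro
def to(p,yaw,pitch=0.):
    "rows for world target; pitch = turn about world-horizontal tool z axis"
    s=read_state(); R=Ro.from_euler("xyz",s["tool_rot"]); T=Ro.from_euler("z",yaw)*Ro.from_euler("y",pitch)*Ro.from_euler("x",-np.pi/2)
    print("sh",R.inv().apply(np.asarray(p,float)-s["eef_pos"]).round(1),"rv",(R.inv()*T).as_rotvec().round(3))
def st():
    s=read_state(); print(round(s["clock"],2),s["eef_pos"].round(1),s["tool_rot"].round(3),"F",s["force"].round(1),"w",round(s["width"],1))
E
python3 - <<'E'
from h import *
to((555,-175,150),0)
A=get_image("scene")
for n,u,v in(("glue",488,432),("pot",375,480),("sand",372,300)): print(n,plane(A,u*.64,v*.64,0).round())
E
python3 -m jog '[{"x":-313,"y":91,"z":475,"ay":-1.254},{"x":-313,"y":91,"z":475,"ay":-1.254},{"x":-313,"y":91,"z":475,"ay":-1.254},{"x":-313,"y":91,"z":475,"ay":-1.254},{"x":-313,"y":91,"z":475,"ay":-1.254}]'
python3 -c "
from h import *
st();to((555,-175,150),0)"
```

```text
sh [-313.1   92.2  474.5] rv [-0.    -1.259 -0.   ]
glue [806.  -5.   0.]
pot [ 779. -223.    0.]
sand [422. -11.   0.]
0.4 [ 199.4 -618.6  242.2] [-1.571  0.    -1.259] F [ 0.4 -0.1 -0.9] w 85.6
sh [-313.1   92.3  474.5] rv [-0.    -1.259 -0.   ]$[0]: bad value
```

```bash

python3 -m jog '[{"x":-27,"y":8,"z":41,"ax":0,"ay":-0.1,"az":0,"grip":85},{"x":-54,"y":16,"z":82,"ax":0,"ay":-0.2,"az":0,"grip":85},{"x":-81,"y":24,"z":123,"ax":0,"ay":-0.3,"az":0,"grip":85},{"x":-108,"y":32,"z":164,"ax":0,"ay":-0.4,"az":0,"grip":85},{"x":-135,"y":40,"z":205,"ax":0,"ay":-0.5,"az":0,"grip":85}]'
python3 -c "
from h import *
st();to((555,-175,150),0)"
```

```text
clock: 0.9
eef_pos: [354.2, -425.8, 202.3]
tool_rot: [-1.571, -0.001, -0.755]
force: [1.0, -1.2, -0.9]
width: 85.3
0.9 [ 354.2 -425.8  202.3] [-1.571e+00 -1.000e-03 -7.550e-01] F [ 1.  -1.2 -0.9] w 85.3
sh [-25.7  52.3 320.3] rv [ 0.    -0.755  0.001]
```

```bash

python3 -m jog '[{"x":-4,"y":8,"z":46,"ax":0,"ay":-0.15,"az":0,"grip":85},{"x":-8,"y":16,"z":92,"ax":0,"ay":-0.3,"az":0,"grip":85},{"x":-12,"y":24,"z":138,"ax":0,"ay":-0.45,"az":0,"grip":85},{"x":-16,"y":32,"z":184,"ax":0,"ay":-0.6,"az":0,"grip":85},{"x":-20,"y":40,"z":230,"ax":0,"ay":-0.75,"az":0,"grip":85}]'
python3 -c "
from h import *
st();to((555,-175,150),0)"
```

```text
clock: 1.4
eef_pos: [498.0, -245.3, 162.3]
tool_rot: [-1.571, -0.001, -0.003]
force: [1.3, -0.7, 0.1]
width: 85.1
1.4 [ 498.  -245.3  162.3] [-1.571e+00 -1.000e-03 -3.000e-03] F [ 1.3 -0.7  0.1] w 85.1
sh [56.7 12.3 70.5] rv [ 0.001 -0.003  0.001]
```

```bash

python3 -m jog '[{"x":28,"y":6,"z":35,"ax":0,"ay":0,"az":0,"grip":85},{"x":57,"y":12,"z":70,"ax":0,"ay":0,"az":0,"grip":85},{"x":57,"y":12,"z":70,"ax":0,"ay":0,"az":0,"grip":85}]'
python3 -c "
from h import *
st(); d=get_image('wrist'); save(d,'c_w.png'); st()
for p in((555,-175,46),(555,-140,46),(555,-210,46)): print(proj(d,p)*800/512)"
```

```text
clock: 1.7
eef_pos: [559.3, -168.9, 150.1]
tool_rot: [-1.566, -0.004, 0.001]
force: [-0.8, 0.8, 0.3]
width: 84.9
1.7 [ 559.3 -168.9  150.1] [-1.566e+00 -4.000e-03  1.000e-03] F [-0.8  0.8  0.3] w 84.9
scale 1.5625
1.75 [ 556.8 -172.9  150.1] [-1.569e+00 -1.000e-03 -2.000e-03] F [-0.4 -0.5 -0.5] w 84.6
[392.809403   325.87897449]
[392.61242043 259.60681744]
[392.99205667 387.33037047]
```

View pics/c_w.png

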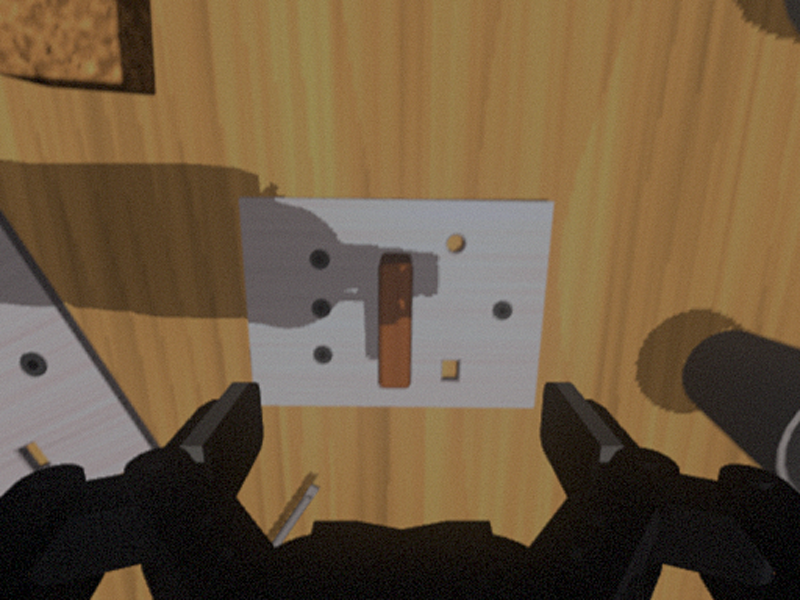

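```bash

python3 -c "
from h import *
st();to((556,-175,24),-0.008)"
python3 -m jog '[{"x":0,"y":40,"z":0,"ax":0,"ay":0.008,"az":0,"grip":70},{"x":1,"y":80,"z":0,"ax":0,"ay":0.008,"az":0,"grip":60},{"x":1,"y":110,"z":0,"ax":0,"ay":0.008,"az":0,"grip":50},{"x":1,"y":125,"z":0,"ax":0,"ay":0.008,"az":0,"grip":45},{"x":1,"y":125,"z":0,"ax":0,"ay":0.008,"az":0,"grip":40}]'
python3 -c "
from h import *
st(); d=get_image('wrist'); save(d,'d_w.png'); to((556,-175,24),-0.008)"
```

```text
1.75 [ 556.8 -172.9  150.1] [-1.569e+00 -1.000e-03 -2.000e-03] F [-0.4 -0.5 -0.5] w 84.6
sh [ -0.9 126.1  -2.4] rv [-0.002  0.006  0.001]
clock: 2.25
eef_pos: [553.7, -178.0, 23.7]
tool_rot: [-1.571, 0.004, -0.018]
force: [0.4, -0.4, 1.0]
width: 40.2
2.25 [ 553.7 -178.    23.7] [-1.571  0.004 -0.018] F [ 0.4 -0.4  1. ] w 40.2
scale 1.5625
sh [0.9 1.2 3. ] rv [ 0.    -0.01  -0.001]
```

View pics/d_w.png

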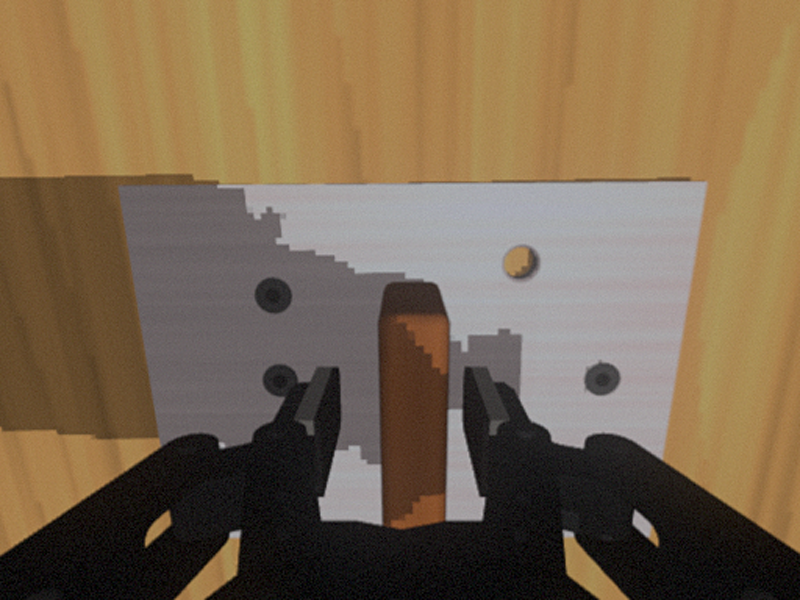

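```bash

python3 -m jog '[{"x":2.5,"y":0,"z":3,"ax":0,"ay":-0.005,"az":0,"grip":40},{"x":2.5,"y":0,"z":3,"ax":0,"ay":-0.005,"az":0,"grip":25},{"x":2.5,"y":0,"z":3,"ax":0,"ay":-0.005,"az":0,"grip":10},{"x":2.5,"y":0,"z":3,"ax":0,"ay":-0.005,"az":0,"grip":5},{"x":2.5,"y":0,"z":3,"ax":0,"ay":-0.005,"az":0,"grip":5}]'
python3 -m jog '[{"x":0,"y":0,"z":0,"ax":0,"ay":0,"az":0,"grip":5},{"x":0,"y":-3,"z":0,"ax":0,"ay":0,"az":0,"grip":5},{"x":0,"y":-10,"z":0,"ax":0,"ay":0,"az":0,"grip":5},{"x":0,"y":-40,"z":0,"ax":0,"ay":0,"az":0,"grip":5},{"x":0,"y":-80,"z":0,"ax":0,"ay":0,"az":0,"grip":5}]'

```

```text
clock: 2.8
eef_pos: [558.9, -174.3, 27.0]
tool_rot: [-1.571, -0.002, -0.012]
force: [-1.2, 2.4, 6.4]
width: 17.0
clock: 3.3
eef_pos: [556.3, -173.9, 104.8]
tool_rot: [-1.57, 0.004, -0.012]
force: [0.8, -0.2, -1.4]
width: 17.0
```

```bash

python3 -m jog '[{"x":0,"y":-40,"z":15,"ax":0,"ay":-0.02,"az":0,"grip":5},{"x":0,"y":-80,"z":40,"ax":0,"ay":-0.04,"az":0,"grip":5},{"x":5,"y":-110,"z":75,"ax":0,"ay":-0.07,"az":0,"grip":5},{"x":10,"y":-140,"z":110,"ax":0,"ay":-0.1,"az":0,"grip":5},{"x":14,"y":-165,"z":145,"ax":0,"ay":-0.13,"az":0,"grip":5}]'
python3 -m jog '[{"x":0,"y":0,"z":0,"ax":0,"ay":0,"az":0,"grip":5},{"x":0,"y":0,"z":0,"ax":0,"ay":0,"az":0,"grip":5},{"x":0,"y":0,"z":0,"ax":0,"ay":0,"az":0,"grip":5}]'
python3 -c "
from h import *
st(); d=get_image('wrist'); save(d,'e_w.png')
np.savez('e_w.npz',**d)"
```

```text
clock: 3.8
eef_pos: [573.9, -28.2, 272.7]
tool_rot: [-1.571, -0.002, 0.119]
force: [1.4, -0.3, -2.1]
width: 17.3
clock: 4.1
eef_pos: [572.9, -30.8, 269.7]
tool_rot: [-1.572, 0.002, 0.117]
force: [-1.0, -0.2, -2.7]
width: 17.3
4.1 [572.9 -30.8 269.7] [-1.572  0.002  0.117] F [-1.  -0.2 -2.7] w 17.3
scale 1.5625
```

View pics/e_w.png

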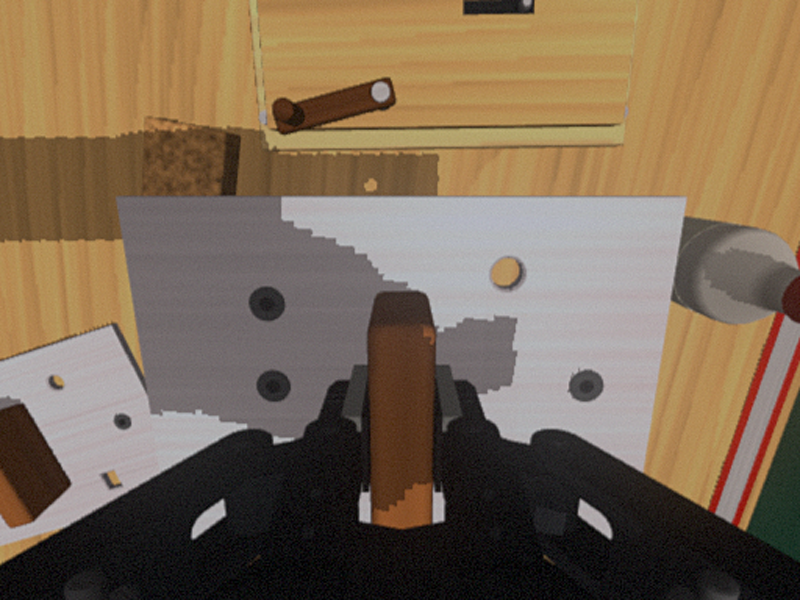

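```bash

python3 -m jog '[{"x":0,"y":0,"z":35,"ax":0,"ay":0,"az":0,"grip":5},{"x":0,"y":0,"z":75,"ax":0,"ay":0,"az":0,"grip":5},{"x":0,"y":0,"z":100,"ax":0,"ay":0,"az":0,"grip":5},{"x":0,"y":0,"z":100,"ax":0,"ay":0,"az":0,"grip":5},{"x":0,"y":0,"z":100,"ax":0,"ay":0,"az":0,"grip":5}]'
python3 -c "
from h import *
st(); d=get_image('wrist'); save(d,'f_w.png')
np.savez('f_w.npz',**d); print(proj(d,(567.8,261,62)))"
```

```text
clock: 4.65
eef_pos: [561.7, 68.9, 269.5]
tool_rot: [-1.572, 0.002, 0.118]
force: [0.6, -0.5, -3.2]
width: 17.1
4.65 [561.7  68.9 269.5] [-1.572  0.002  0.118] F [ 0.6 -0.5 -3.2] w 17.1
scale 1.5625
[287.00519429 -17.50292081]
```

View pics/f_w.png

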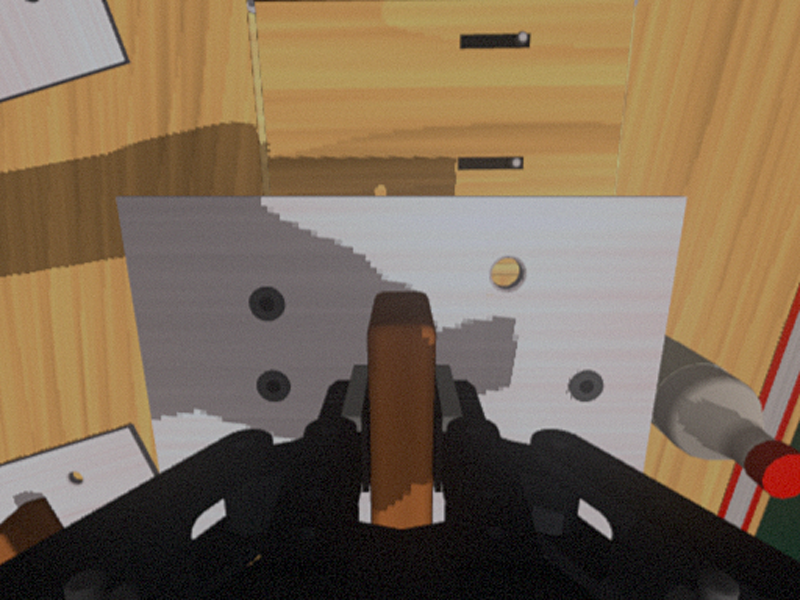

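```bash

cat > m.py <<'E'
from h import *
import types
E
python3 - <<'E'
from h import *
d=dict(np.load('f_w.npz')); s=512/800
st()
s_=read_state(); t=s_["eef_pos"]; yaw=s_["tool_rot"][2]
g=lambda u,v,z:plane(d,u*s-.2,v*s-.2,z)
def rel(p): q=p-t; c,si=np.cos(yaw),np.sin(yaw); return np.array([c*q[0]+si*q[1],-si*q[0]+c*q[1]]).round(1)
for z in (246,248.5,251):
    L,Rr,h=g(118,197,z),g(685,197,z),g(507,270,z)
    print(z,"width",np.linalg.norm(L-Rr).round(1),"corners rel tool",rel(L),rel(Rr),"hole rel",rel(h),"h-L",rel(h)-rel(L))
p1,p2=g(522.5,38,50),g(517,162,50); print("pins",p1.round(1),p2.round(1),"rel",rel(p1),rel(p2),np.linalg.norm(p1-p2),np.arctan2(-(p1-p2)[0],(p1-p2)[1]))
for a,b in(((460,41),(530,41)),((458,163),(524,163))):
    A,B=g(*a,40),g(*b,40); print("slot",A.round(1),B.round(1),np.linalg.norm(B-A),np.arctan2(*(B-A)[1::-1]))
E
python3 - <<'E'
from h import *
d=dict(np.load('f_w.npz')); save(d,'f_z.png',(280,0,400,120),5)
E
```

```text
4.7 [561.9  67.8 269.6] [-1.572  0.002  0.116] F [-0.4 -0.5 -2.7] w 17.1
246 width 180.9 corners rel tool [-91.1  63.6] [89.8 64. ] hole rel [34.6 40.2] h-L [125.7 -23.4]
248.5 width 178.0 corners rel tool [-89.7  63.7] [88.3 64.1] hole rel [34.  40.7] h-L [123.7 -23. ]
251 width 175.1 corners rel tool [-88.2  63.9] [86.9 64.2] hole rel [33.4 41.2] h-L [121.6 -22.7]
pins [622.4 234.1  50. ] [633.2 156.1  50. ] rel [ 79.3 158.1] [81.  79.4] 78.72514471761106 0.13818612725646462
slot [582.2 230.   40. ] [629.8 235.6  40. ] 47.884315302023396 0.11744343472660289
slot [592.8 150.9  40. ] [640.7 156.5  40. ] 48.18529502206141 0.11788610530731392
scale 5
```

View pics/f_z.png

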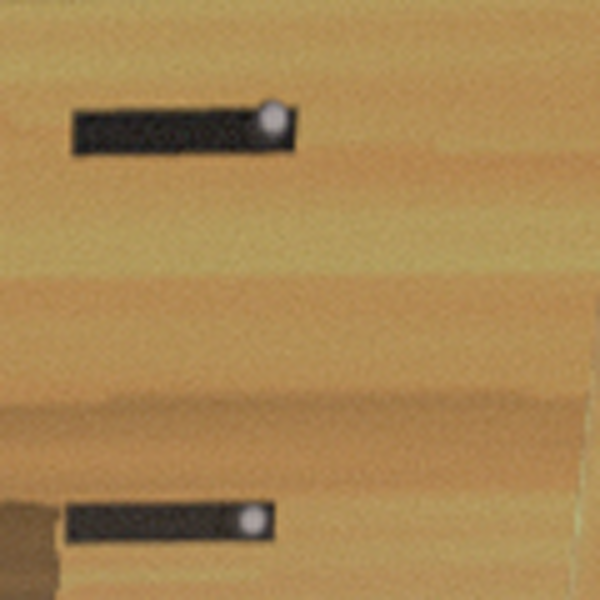

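```bash

python3 -m jog '[{"x":12,"y":20,"z":40,"ax":0,"ay":0,"az":0,"grip":5},{"x":24,"y":40,"z":80,"ax":0,"ay":0,"az":0,"grip":5},{"x":35,"y":70,"z":110,"ax":0,"ay":0,"az":0,"grip":5},{"x":35,"y":110,"z":110,"ax":0,"ay":0,"az":0,"grip":5},{"x":35,"y":150,"z":110,"ax":0,"ay":0,"az":0,"grip":5}]'
python3 -m jog '[{"x":0,"y":10,"z":0,"ax":0,"ay":0,"az":0,"grip":5},{"x":0,"y":20,"z":0,"ax":0,"ay":0,"az":0,"grip":5},{"x":0,"y":20,"z":0,"ax":0,"ay":0,"az":0,"grip":5}]'
python3 -c "
from h import *
st(); 
for n in('wrist','scene','side'):
  d=get_image(n); save(d,'g_%s.png'%n,None if n=='wrist' else ((250,120,400,245) if n=='scene' else (125,160,275,280)))
"
```

```text
clock: 5.2
eef_pos: [584.8, 182.5, 118.8]
tool_rot: [-1.571, -0.001, 0.117]
force: [0.0, -0.9, -2.9]
width: 17.1
clock: 5.5
eef_pos: [584.5, 182.2, 100.3]
tool_rot: [-1.571, -0.0, 0.116]
force: [0.7, -0.4, -2.0]
width: 17.3
5.5 [584.5 182.2 100.3] [-1.571 -0.     0.116] F [ 0.7 -0.4 -2. ] w 17.3
scale 1.5625
scale 4.8
scale 5.0
```

View pics/g_wrist.png

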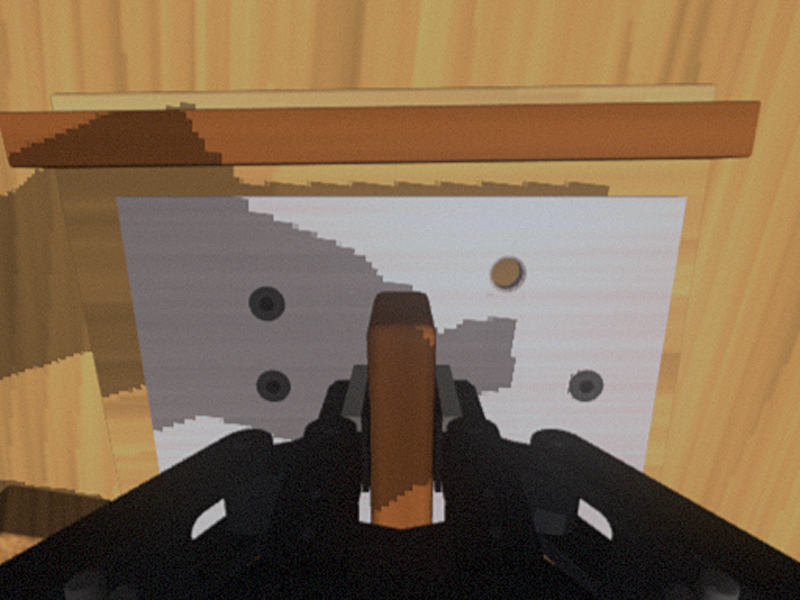

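View pics/g_scene.png

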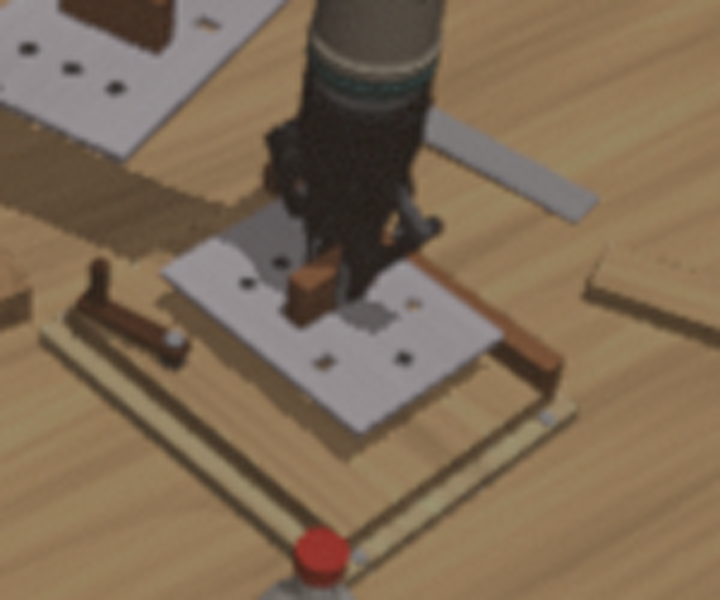

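View pics/g_side.png

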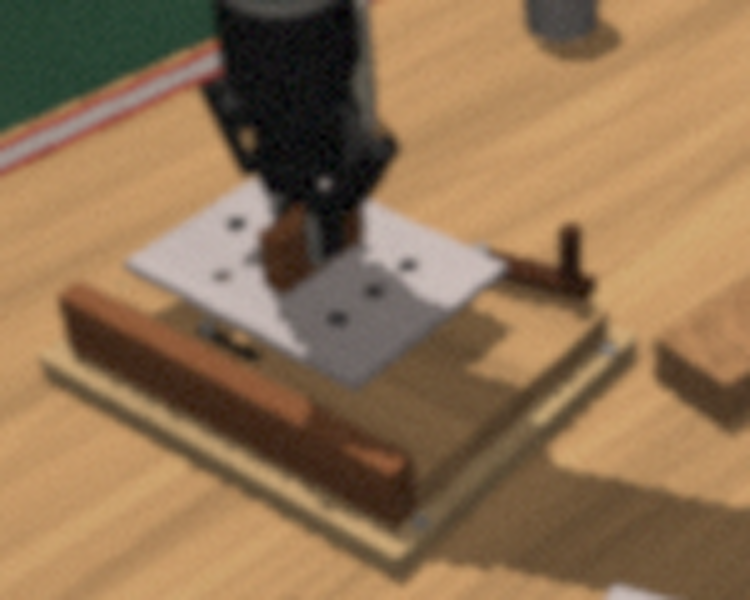

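```bash
python3 - <<'E'
from h import *
d=get_image("wrist"); s_=read_state(); t=s_["eef_pos"]; yaw=s_["tool_rot"][2]; s=.64
g=lambda u,v,z:plane(d,u*s-.2,v*s-.2,z)
def rel(p): q=p-t; c,si=np.cos(yaw),np.sin(yaw); return np.array([c*q[0]+si*q[1],-si*q[0]+c*q[1]]).round(2)
hsv=cv2.cvtColor(d["color"],cv2.COLOR_RGB2HSV)
# fence lower edge per column: strong gradient between rows 90-118
gr=cv2.GaussianBlur(cv2.cvtColor(d["color"],cv2.COLOR_RGB2GRAY).astype(np.float32),(3,3),0)
gy=gr[2:]-gr[:-2]
pts=[]
for c in range(150,470,4):
    seg=gy[95:114,c]; pts.append((c,96+seg.argmax()))
pts=np.array(pts,np.float32); vx,vy,x0,y0=cv2.fitLine(pts,cv2.DIST_HUBER,0,.01,.01).ravel(); print("slope",vy/vx,y0+(256-x0)*vy/vx)
for z in(58,62):
  A=plane(d,150,y0+(150-x0)*vy/vx,z);B=plane(d,470,y0+(470-x0)*vy/vx,z); print(z,rel(A),rel(B),"yaw",np.arctan2(*(B-A)[1::-1]),"pl edge",rel(g(400,197,79)), A,B)
E
```

```text
slope -0.013692702 106.72452
58 [-59.44  71.41] [118.53  73.79] yaw 0.13069268411986776 pl edge [-0.58 62.72] [517.78860073 247.39918053  58.        ] [694.24997069 270.59359926  58.        ]
62 [-58.09  71.37] [115.81  73.69] yaw 0.13069268411986798 pl edge [-0.58 62.72] [519.12750049 247.50982069  62.        ] [691.56126614 270.17484344  62.        ]
```

```bash

python3 -m jog '[{"x":0,"y":8,"z":0,"ax":0,"ay":-0.014,"az":0,"grip":5},{"x":0,"y":16,"z":2,"ax":0,"ay":-0.014,"az":0,"grip":5},{"x":0,"y":19,"z":4,"ax":0,"ay":-0.014,"az":0,"grip":5},{"x":0,"y":19,"z":5,"ax":0,"ay":-0.014,"az":0,"grip":5},{"x":0,"y":19,"z":5,"ax":0,"ay":-0.014,"az":0,"grip":5}]'
python3 -m jog '[{"x":0,"y":0,"z":0.5,"ax":0,"ay":0,"az":0,"grip":5},{"x":0,"y":0,"z":1,"ax":0,"ay":0,"az":0,"grip":5},{"x":0,"y":0,"z":1,"ax":0,"ay":0,"az":0,"grip":5}]'
python3 -c "
from h import *
st();d=get_image('wrist'); save(d,'h.png');st()"
```

```text
clock: 6.2
eef_pos: [583.1, 188.8, 81.1]
tool_rot: [-1.571, 0.0, 0.133]
force: [0.6, -0.2, -2.9]
width: 17.0
clock: 6.5
eef_pos: [583.3, 189.3, 81.5]
tool_rot: [-1.571, -0.0, 0.132]
force: [0.7, 0.4, -3.5]
width: 17.2
6.5 [583.3 189.3  81.5] [-1.571 -0.     0.132] F [ 0.7  0.4 -3.5] w 17.2
scale 1.5625
6.55 [583.3 189.2  81.5] [-1.571 -0.     0.132] F [ 0.2 -0.4 -2.4] w 16.9
```

View pics/h.png

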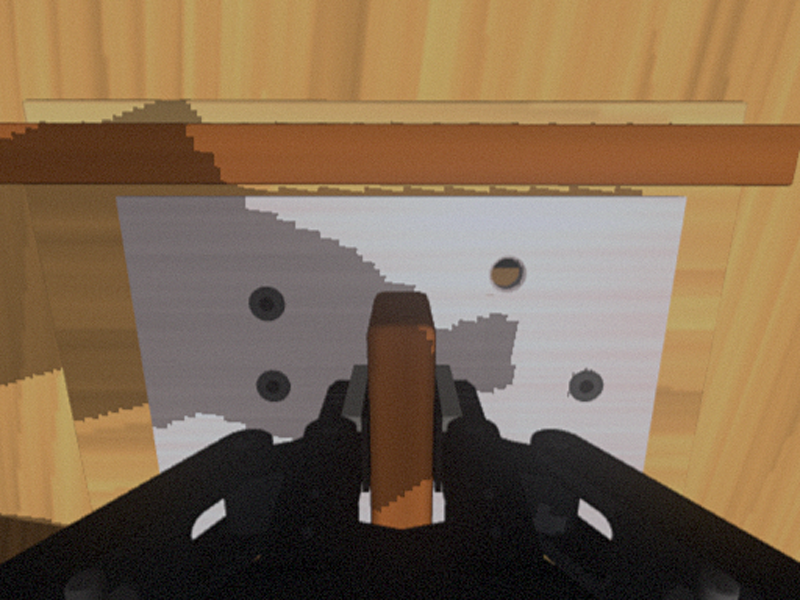

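```bash

python3 -m jog '[{"x":0,"y":0,"z":0.5,"ax":0,"ay":0,"az":0,"grip":5},{"x":0,"y":0,"z":1,"ax":0,"ay":0,"az":0,"grip":5},{"x":0,"y":0,"z":1,"ax":0,"ay":0,"az":0,"grip":5}]'
python3 -m jog '[{"x":0,"y":0,"z":0.5,"ax":0,"ay":0,"az":0,"grip":5},{"x":0,"y":0,"z":1,"ax":0,"ay":0,"az":0,"grip":5},{"x":0,"y":0,"z":1,"ax":0,"ay":0,"az":0,"grip":5}]'
python3 -m jog '[{"x":0,"y":0,"z":0.5,"ax":0,"ay":0,"az":0,"grip":5},{"x":0,"y":0,"z":0.5,"ax":0,"ay":0,"az":0,"grip":5}]'

```

```text
clock: 6.85
eef_pos: [583.0, 190.3, 81.4]
tool_rot: [-1.571, -0.0, 0.132]
force: [-0.0, 0.4, -2.3]
width: 17.0
clock: 7.15
eef_pos: [582.9, 191.3, 81.3]
tool_rot: [-1.571, -0.0, 0.132]
force: [0.6, 0.4, -2.5]
width: 17.1
clock: 7.35
eef_pos: [582.8, 191.8, 81.3]
tool_rot: [-1.571, -0.0, 0.132]
force: [-0.6, -0.8, -2.5]
width: 17.2
```

```bash

for i in 1; do :; done
python3 -m jog '[{"x":0,"y":0,"z":0.5,"ax":0,"ay":0,"az":0,"grip":5},{"x":0,"y":0,"z":0.5,"ax":0,"ay":0,"az":0,"grip":5}]' | grep -E "eef|force"
python3 -m jog '[{"x":0,"y":0,"z":0.5,"ax":0,"ay":0,"az":0,"grip":5},{"x":0,"y":0,"z":0.5,"ax":0,"ay":0,"az":0,"grip":5}]'| grep -E "eef|force"
python3 -m jog '[{"x":0,"y":0,"z":0.5,"ax":0,"ay":0,"az":0,"grip":5},{"x":0,"y":0,"z":0.5,"ax":0,"ay":0,"az":0,"grip":5}]'| grep -E "eef|force|rot"

```

```text
eef_pos: [582.8, 192.3, 81.3]
force: [0.7, 0.0, -3.7]
eef_pos: [582.7, 192.6, 81.3]
force: [0.1, 0.3, -2.1]
eef_pos: [582.6, 192.8, 81.3]
tool_rot: [-1.571, 0.0, 0.132]
force: [-0.1, -0.1, -3.4]
```

```bash

python3 -m jog '[{"x":0,"y":0,"z":0.5,"ax":0,"ay":0,"az":0,"grip":5},{"x":0,"y":0,"z":0.5,"ax":0,"ay":0,"az":0,"grip":5}]'| grep -E "eef|force|rot"
python3 -c "
from h import *
st();d=get_image('wrist'); save(d,'i.png',(50,90,470,230));st(); print(read_state()['torque'])"
```

```text
eef_pos: [582.6, 192.8, 81.3]
tool_rot: [-1.572, 0.0, 0.131]
force: [-0.7, -2.5, -1.6]
8.15 [582.6 192.8  81.3] [-1.572  0.     0.131] F [-0.7 -2.5 -1.6] w 17.0
scale 1.9047619047619047
8.2 [582.6 192.8  81.3] [-1.572  0.     0.131] F [ 1.1 -3.5 -0.9] w 17.7
[-0.5852457  -0.0493705  -0.09214248]
```

View pics/i.png

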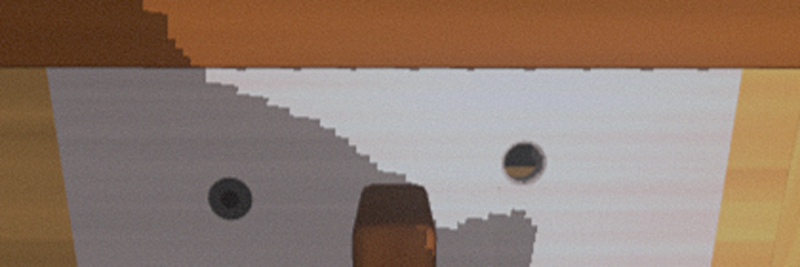

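```bash

python3 -m jog '[{"x":0,"y":0,"z":-0.3,"ax":0,"ay":0,"az":-0.03,"grip":5},{"x":0,"y":2,"z":-0.3,"ax":0,"ay":0,"az":-0.06,"grip":5},{"x":0,"y":4,"z":-0.3,"ax":0,"ay":0,"az":-0.075,"grip":5},{"x":0,"y":4,"z":-0.3,"ax":0,"ay":0,"az":-0.075,"grip":5}]'
python3 -c "
from h import *
st(); d=get_image('scene'); save(d,'j.png',(250,120,400,245));d=get_image('side'); save(d,'js.png',(125,160,275,280))"
```

```text
clock: 8.6
eef_pos: [582.2, 192.8, 77.2]
tool_rot: [-1.572, -0.074, 0.132]
force: [-0.7, -3.8, -2.7]
width: 17.4
8.6 [582.2 192.8  77.2] [-1.572 -0.074  0.132] F [-0.7 -3.8 -2.7] w 17.4
scale 4.8
scale 5.0
```

View pics/js.png

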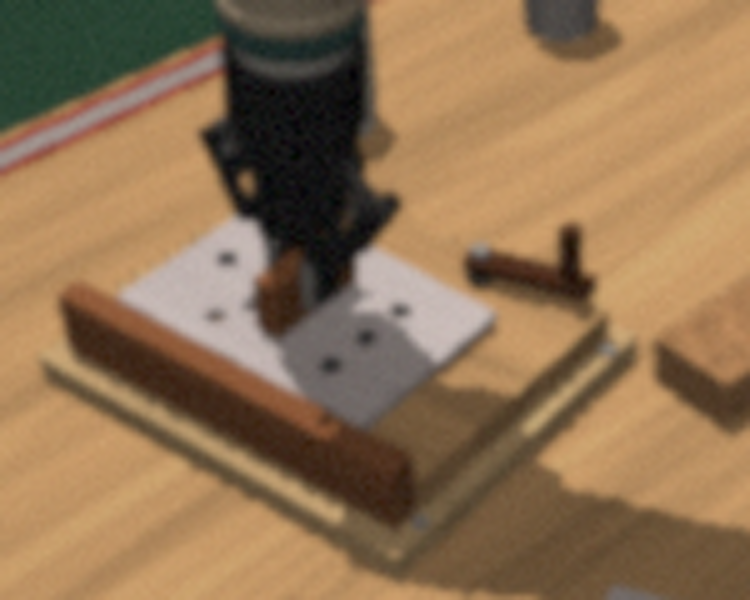

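```bash

python3 -m jog '[{"x":0,"y":0.5,"z":-0.2,"ax":0,"ay":0,"az":0,"grip":5},{"x":0,"y":1,"z":-0.4,"ax":0,"ay":0,"az":0,"grip":5},{"x":0,"y":1,"z":-0.4,"ax":0,"ay":0,"az":0,"grip":5}]'| grep -E "eef|force|rot"
python3 -m jog '[{"x":0,"y":0.5,"z":0,"ax":0,"ay":0,"az":0,"grip":5},{"x":0,"y":1,"z":0,"ax":0,"ay":0,"az":0,"grip":5},{"x":0,"y":1,"z":0,"ax":0,"ay":0,"az":0,"grip":5}]'| grep -E "eef|force|rot"
python3 -m jog '[{"x":0,"y":0.5,"z":0,"ax":0,"ay":0,"az":0,"grip":5},{"x":0,"y":0.5,"z":0,"ax":0,"ay":0,"az":0,"grip":5}]'| grep -E "eef|force|rot"

```

```text
eef_pos: [582.8, 192.8, 76.2]
tool_rot: [-1.571, -0.075, 0.132]
force: [1.1, -2.9, -1.4]
eef_pos: [583.1, 192.9, 75.4]
tool_rot: [-1.571, -0.075, 0.132]
force: [-0.4, -4.1, -0.7]
eef_pos: [583.2, 192.9, 74.9]
tool_rot: [-1.571, -0.076, 0.132]
force: [1.0, -4.8, -0.8]
```

```bash

python3 -m jog '[{"x":0,"y":0,"z":-0.5,"ax":0,"ay":0,"az":0,"grip":5},{"x":0,"y":0.5,"z":-0.8,"ax":0,"ay":0,"az":0,"grip":5},{"x":0,"y":0.5,"z":-0.8,"ax":0,"ay":0,"az":0,"grip":5}]'| grep -E "eef|force|rot"
python3 -m jog '[{"x":0,"y":0.5,"z":0,"ax":0,"ay":0,"az":0,"grip":5},{"x":0,"y":0.5,"z":0,"ax":0,"ay":0,"az":0,"grip":5}]'| grep -E "eef|force|rot"
python3 -m jog '[{"x":0,"y":0.5,"z":0,"ax":0,"ay":0,"az":0,"grip":5},{"x":0,"y":0.5,"z":0,"ax":0,"ay":0,"az":0,"grip":5}]'| grep -E "eef|force|rot"

```

```text
eef_pos: [583.2, 192.8, 74.4]
tool_rot: [-1.57, -0.076, 0.132]
force: [0.3, -2.5, -1.0]
eef_pos: [583.2, 192.8, 73.9]
tool_rot: [-1.57, -0.076, 0.132]
force: [0.9, -2.8, -1.1]
eef_pos: [583.2, 192.8, 73.7]
tool_rot: [-1.57, -0.076, 0.132]
force: [-0.1, -1.4, 1.9]
```

```bash

python3 -m jog '[{"x":0,"y":0,"z":0,"ax":0,"ay":0,"az":0,"grip":20},{"x":0,"y":0,"z":0,"ax":0,"ay":0,"az":0,"grip":24},{"x":0,"y":0,"z":0,"ax":0,"ay":0,"az":0,"grip":28},{"x":0,"y":0,"z":0,"ax":0,"ay":0,"az":0,"grip":28},{"x":0,"y":0,"z":0,"ax":0,"ay":0,"az":0,"grip":28}]'
python3 -c "
from h import *
d=get_image('wrist'); save(d,'kw.png');d=get_image('side'); save(d,'ks.png',(125,160,275,280))"
```

```text
clock: 10.7
eef_pos: [583.1, 192.4, 73.3]
tool_rot: [-1.571, -0.075, 0.132]
force: [0.6, -0.3, 0.3]
width: 28.2
scale 1.5625
scale 5.0
```

View pics/kw.png

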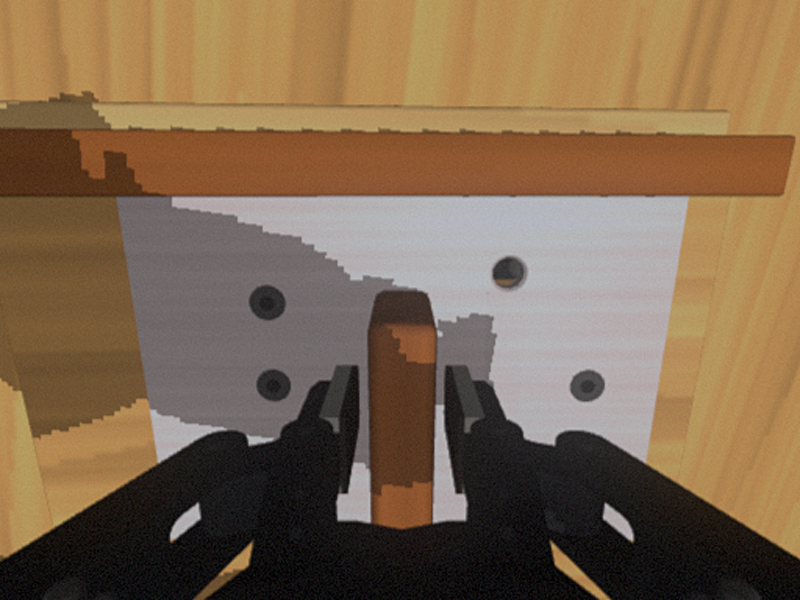

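View pics/ks.png

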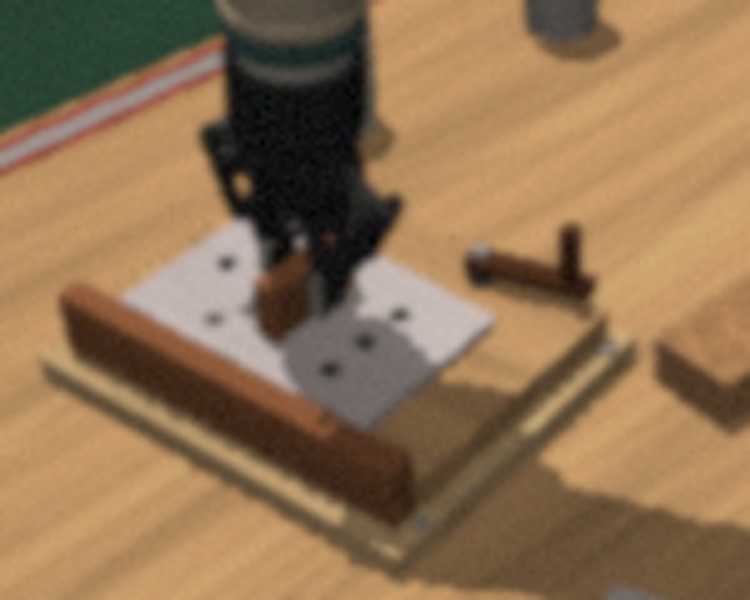

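```bash

python3 -m jog '[{"x":2,"y":0.15,"z":0,"ax":0,"ay":0,"az":0,"grip":28},{"x":4,"y":0.3,"z":0,"ax":0,"ay":0,"az":0,"grip":28},{"x":4,"y":0.3,"z":0,"ax":0,"ay":0,"az":0,"grip":28}]'| grep -E "eef|force|rot"
python3 -m jog '[{"x":0.7,"y":0,"z":0,"ax":0,"ay":0,"az":0,"grip":28},{"x":1.4,"y":0.1,"z":0,"ax":0,"ay":0,"az":0,"grip":28},{"x":2,"y":0.15,"z":0,"ax":0,"ay":0,"az":0,"grip":28}]'| grep -E "eef|force|rot"
python3 -m jog '[{"x":0.7,"y":0,"z":0,"ax":0,"ay":0,"az":0,"grip":28},{"x":1.4,"y":0.1,"z":0,"ax":0,"ay":0,"az":0,"grip":28},{"x":2,"y":0.15,"z":0,"ax":0,"ay":0,"az":0,"grip":28}]'| grep -E "eef|force|rot"

```

```text
eef_pos: [587.5, 192.8, 73.4]
tool_rot: [-1.571, -0.076, 0.132]
force: [0.3, -0.4, -0.0]
eef_pos: [588.3, 192.9, 73.2]
tool_rot: [-1.571, -0.073, 0.132]
force: [-3.0, 0.1, 1.0]
eef_pos: [590.9, 193.2, 73.2]
tool_rot: [-1.571, -0.075, 0.132]
force: [-2.4, -0.8, 0.7]
```

```bash

python3 -m jog '[{"x":0.7,"y":0,"z":0,"ax":0,"ay":0,"az":0,"grip":28},{"x":1.4,"y":0.1,"z":0,"ax":0,"ay":0,"az":0,"grip":28},{"x":2,"y":0.15,"z":0,"ax":0,"ay":0,"az":0,"grip":28}]'| grep -E "eef|force|rot"
python3 -m jog '[{"x":0.7,"y":0,"z":0,"ax":0,"ay":0,"az":0,"grip":28},{"x":1.4,"y":0.1,"z":0,"ax":0,"ay":0,"az":0,"grip":28},{"x":2,"y":0.15,"z":0,"ax":0,"ay":0,"az":0,"grip":28}]'| grep -E "eef|force|rot"
python3 -c "
from h import *
d=get_image('wrist'); save(d,'lw.png')"
```

```text
eef_pos: [593.5, 193.6, 73.3]
tool_rot: [-1.571, -0.076, 0.132]
force: [0.4, -0.5, 0.1]
eef_pos: [595.5, 194.0, 73.6]
tool_rot: [-1.571, -0.076, 0.132]
force: [-0.7, 0.6, 0.5]
scale 1.5625
```

View pics/lw.png

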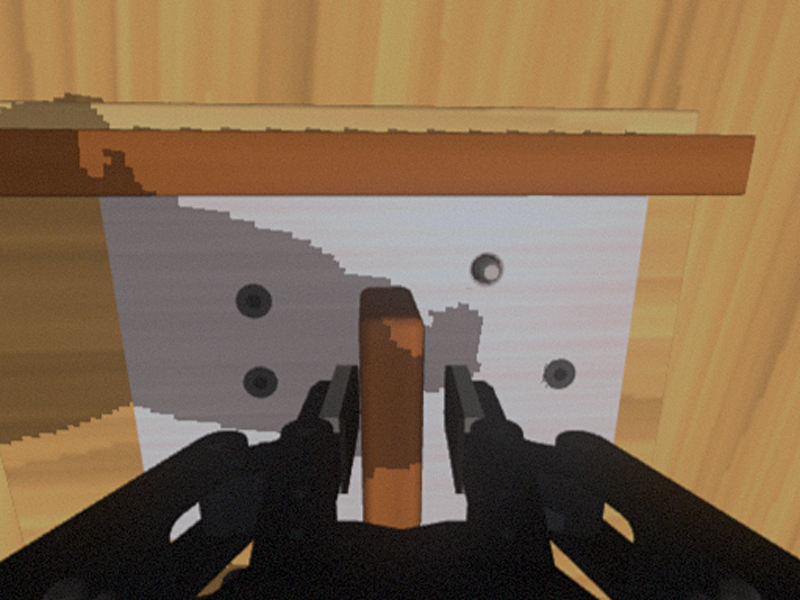

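```bash

python3 -c "
from h import *
d=get_image('wrist'); save(d,'mw.png',(220,120,420,270));d=get_image('side'); save(d,'ms.png',(125,160,275,280));d=get_image('scene'); save(d,'mc.png',(250,120,400,245))"
```

```text
scale 4.0
scale 5.0
scale 4.8
```

View pics/mw.png

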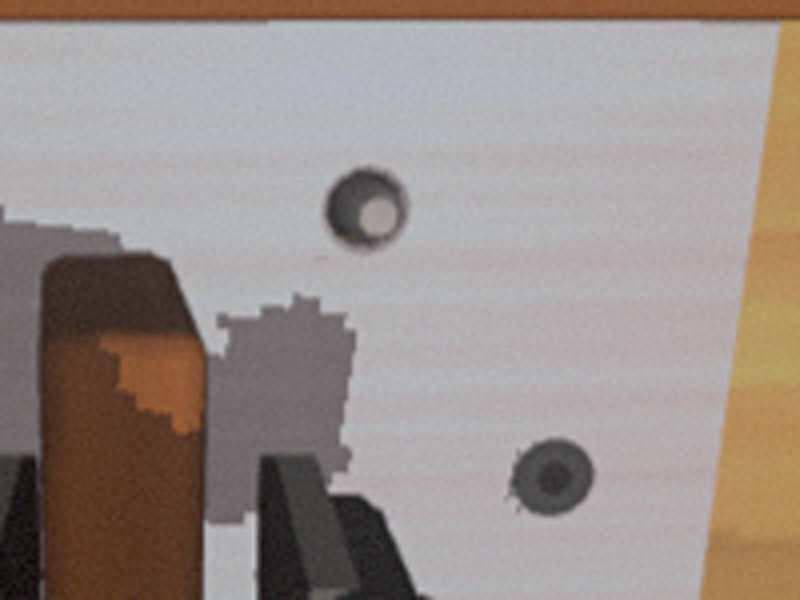

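View pics/ms.png

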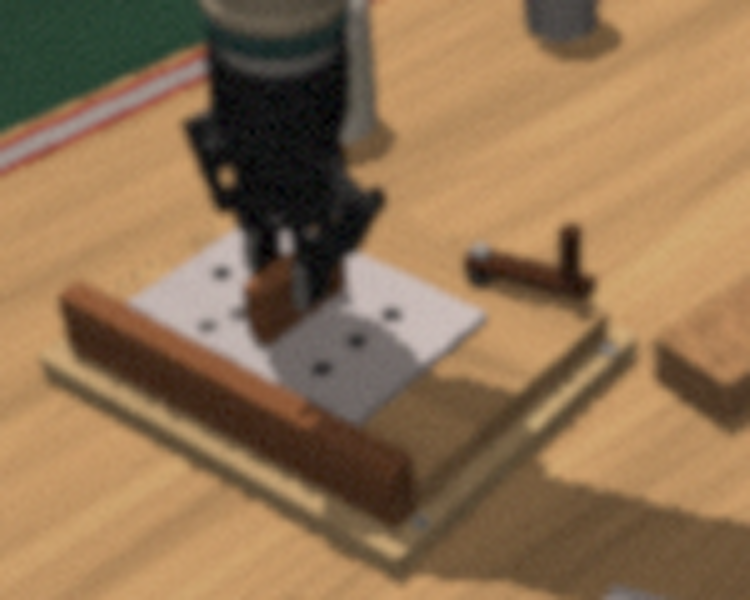

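View pics/mc.png

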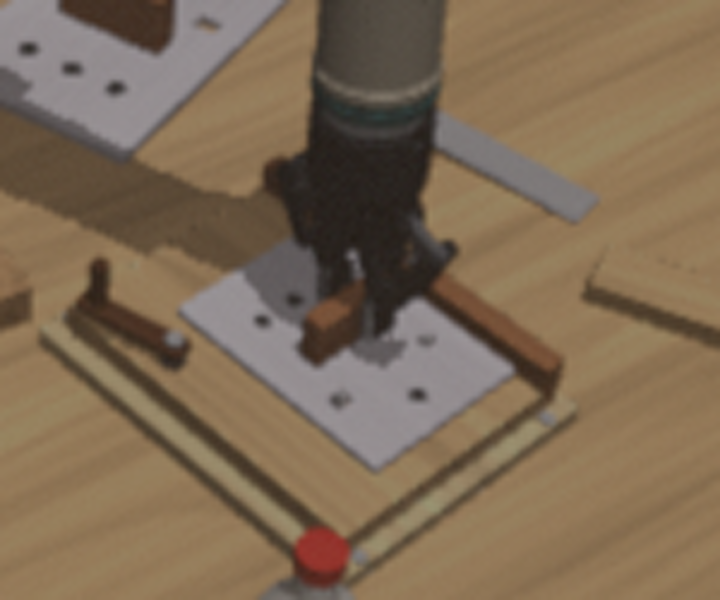

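```bash

python3 -m jog '[{"x":-2,"y":0,"z":0,"ax":0,"ay":0,"az":0,"grip":28},{"x":-4.5,"y":-0.3,"z":0,"ax":0,"ay":0,"az":0.04,"grip":34},{"x":-4.5,"y":-0.3,"z":0,"ax":0,"ay":0,"az":0.076,"grip":40},{"x":-4.5,"y":-0.3,"z":0,"ax":0,"ay":0,"az":0.076,"grip":40},{"x":-4.5,"y":-0.3,"z":0,"ax":0,"ay":0,"az":0.076,"grip":40}]'
python3 -m jog '[{"x":0,"y":-20,"z":0,"ax":0,"ay":0,"az":0,"grip":40},{"x":0,"y":-60,"z":0,"ax":0,"ay":0,"az":0,"grip":40},{"x":0,"y":-100,"z":0,"ax":0,"ay":0,"az":0,"grip":30},{"x":0,"y":-120,"z":-20,"ax":0,"ay":0,"az":0,"grip":20},{"x":0,"y":-120,"z":-60,"ax":0,"ay":0,"az":0,"grip":20}]'
python3 -m jog '[{"x":0,"y":0,"z":-40,"ax":0,"ay":0,"az":0,"grip":0},{"x":0,"y":0,"z":-60,"ax":0,"ay":0,"az":0,"grip":0},{"x":0,"y":0,"z":-60,"ax":0,"ay":0,"az":0,"grip":0}]'
python3 -c "
from h import *
st()
for n in('wrist','side','scene'):
  d=get_image(n); np.savez('n_%s.npz'%n,**d); save(d,'n_%s.png'%n,None if n=='wrist' else ((250,120,400,245) if n=='scene' else (125,180,275,280)))"
```

```text
clock: 13.0
eef_pos: [590.4, 193.1, 73.1]
tool_rot: [-1.571, 0.001, 0.132]
force: [-0.8, 0.4, -0.2]
width: 39.9
clock: 13.5
eef_pos: [599.6, 138.7, 197.4]
tool_rot: [-1.567, -0.007, 0.139]
force: [0.4, 0.2, 0.3]
width: 20.1
clock: 13.8
eef_pos: [606.4, 69.1, 193.0]
tool_rot: [-1.574, 0.001, 0.126]
force: [0.7, -0.3, -0.7]
width: 0.1
13.8 [606.4  69.1 193. ] [-1.574e+00  1.000e-03  1.260e-01] F [ 0.7 -0.3 -0.7] w 0.1
scale 1.5625
scale 5.333333333333333
scale 4.8
```

View pics/n_wrist.png

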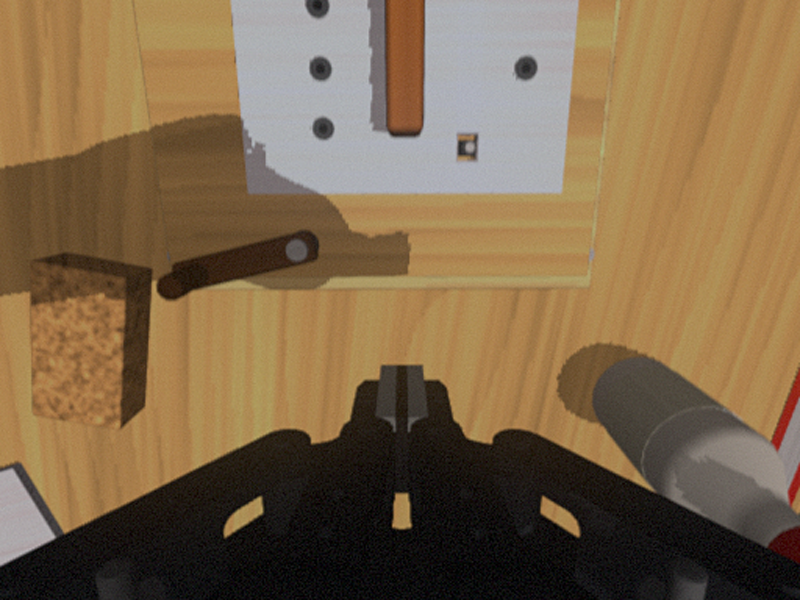

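View pics/n_side.png

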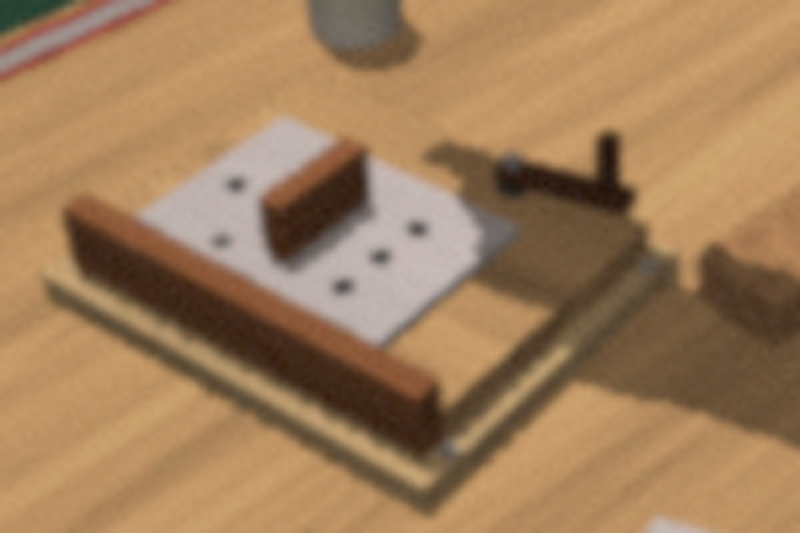

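View pics/n_scene.png

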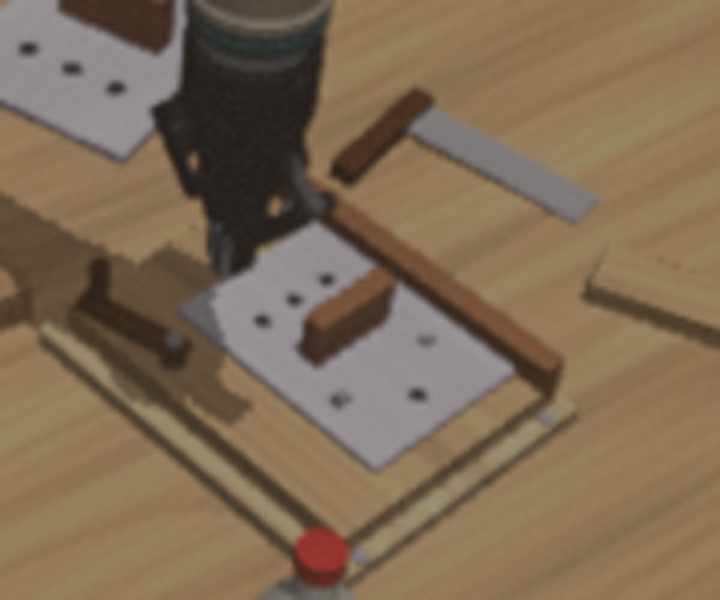

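```bash
python3 - <<'E'
from h import *
W,S,C=[dict(np.load(f'n_{n}.npz')) for n in('wrist','side','scene')]
w=lambda u,v:(W,u*.64-.2,v*.64-.2); c=lambda u,v:(C,250+u/4.8-.4,120+v/4.8-.4); s=lambda u,v:(S,125+u/5.333-.4,180+v/5.333-.4)
for n,o in dict(front=[w(562,193),c(377,469)],rear=[w(248,193),c(180,310)],rear3=[w(248,193),c(180,310),s(519,231)],bar=[c(349,300),s(315,182)],front_=[s(285,117),c(377,469)],
   peg=[w(175,285),c(99,262)],peg_s=[c(99,262),s(609,137)],pegw3=[w(175,285),c(99,262),s(609,137)],pivot=[w(297,250),c(175,342),s(511,165)], slotpin=[w(470,148),c(346,396)]).items():
    x,e=tri(o); print(n,x.round(1),e)
E
```

```text
front [689.9 139.   44.6] [0.2, 0.2]
rear [511.2 116.9  43.1] [0.9, 0.9]
rear3 [510.5 116.6  42.5] [0.4, 1.5, 1.1]
bar [589.3 192.   77.9] [0.4, 0.4]
front_ [688.7 138.2  43.9] [1.3, 1.3]
peg [487.8  69.   90.9] [2.2, 2.2]
peg_s [486.9  67.3  93.2] [0.3, 0.3]
pegw3 [488.   68.1  92. ] [3.1, 1.5, 1.8]
pivot [543.4  89.2  56.3] [0.1, 0.5, 0.5]
slotpin [633.8 157.4  48.1] [1.1, 1.1]
```

```bash
python3 -c "
from h import *
st();to((487.3,68,150),1.94)"
python3 -m jog '[{"x":-25,"y":8,"z":3,"ax":0,"ay":-0.14,"az":0,"grip":40},{"x":-50,"y":16,"z":6,"ax":0,"ay":-0.28,"az":0,"grip":40},{"x":-75,"y":24,"z":9,"ax":0,"ay":-0.42,"az":0,"grip":40},{"x":-100,"y":32,"z":12,"ax":0,"ay":-0.56,"az":0,"grip":40},{"x":-118,"y":42,"z":15,"ax":0,"ay":-0.7,"az":0,"grip":40}]'
python3 -m jog '[{"x":0,"y":0,"z":0,"ax":0,"ay":-0.14,"az":0,"grip":40},{"x":0,"y":0,"z":0,"ax":0,"ay":-0.28,"az":0,"grip":40},{"x":0,"y":0,"z":0,"ax":0,"ay":-0.42,"az":0,"grip":40},{"x":0,"y":0,"z":0,"ax":0,"ay":-0.56,"az":0,"grip":40},{"x":0,"y":0,"z":0,"ax":0,"ay":-0.7,"az":0,"grip":40}]'
python3 -m jog '[{"x":0,"y":0,"z":0,"ax":0,"ay":-0.14,"az":0,"grip":40},{"x":0,"y":0,"z":0,"ax":0,"ay":-0.28,"az":0,"grip":40},{"x":0,"y":0,"z":0,"ax":0,"ay":-0.41,"az":0,"grip":40},{"x":0,"y":0,"z":0,"ax":0,"ay":-0.41,"az":0,"grip":40}]'
python3 -c "
from h import *
st();to((487.3,68,120),1.94)
d=get_image('wrist'); save(d,'o.png'); print(proj(d,(487.3,68,94))/.64,proj(d,(543.2,89.2,58))/.64)"
```

```text
13.95 [605.9  76.  193.4] [-1.57e+00  1.00e-03  1.34e-01] F [-0.6  0.6  0.2] w -0.1
sh [-118.6   43.5    7.8] rv [-2.000e-03 -1.806e+00  1.000e-03]
clock: 14.45
eef_pos: [485.4, 75.7, 151.5]
tool_rot: [-1.57, 0.0, 0.842]
force: [0.5, 0.2, 0.6]
width: 40.0
clock: 14.95
eef_pos: [487.1, 75.9, 151.7]
tool_rot: [-1.57, -0.001, 1.541]
force: [-0.6, 0.6, 0.0]
width: 40.2
clock: 15.35
eef_pos: [487.1, 75.6, 151.5]
tool_rot: [-1.57, -0.002, 1.945]
force: [1.8, -0.7, -0.3]
width: 40.0
15.35 [487.1  75.6 151.5] [-1.57  -0.002  1.945] F [ 1.8 -0.7 -0.3] w 40.0
sh [-7.2 31.5  2.5] rv [-0.     0.005  0.002]
scale 1.5625
[381.73991865 337.72833822] [384.19594272 421.88999608]
```

View pics/o.png

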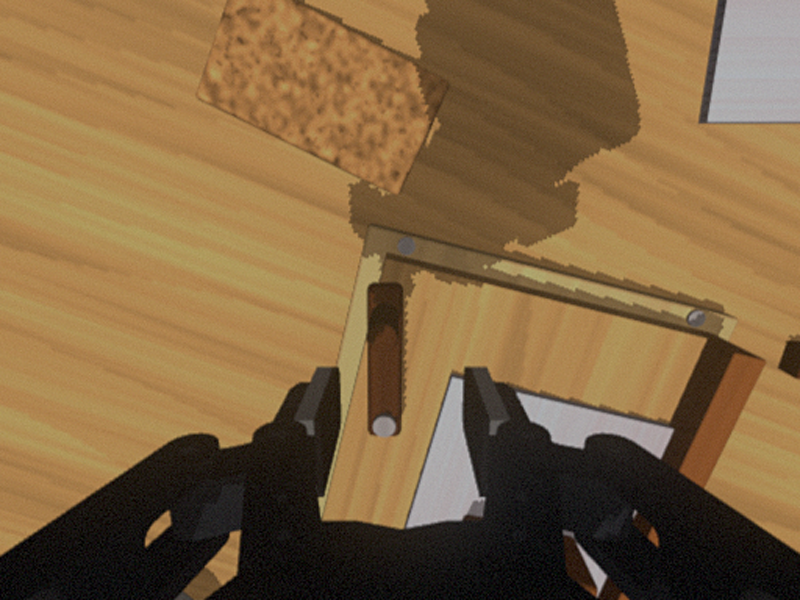

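```bash

python3 -m jog '[{"x":-7,"y":20,"z":2,"ax":0,"ay":0,"az":0,"grip":40},{"x":-7,"y":45,"z":2,"ax":0,"ay":0,"az":0,"grip":40},{"x":-7,"y":69,"z":2,"ax":0,"ay":0,"az":0,"grip":36},{"x":-7,"y":69,"z":2,"ax":0,"ay":0,"az":0,"grip":30},{"x":-7,"y":69,"z":2,"ax":0,"ay":0,"az":0,"grip":24}]'
python3 -c "
from h import *
st()
d=get_image('wrist'); save(d,'p.png')"
```

```text
clock: 15.9
eef_pos: [487.9, 67.4, 82.8]
tool_rot: [-1.57, -0.001, 1.942]
force: [0.4, 0.3, -0.3]
width: 24.3
15.9 [487.9  67.4  82.8] [-1.570e+00 -1.000e-03  1.942e+00] F [ 0.4  0.3 -0.3] w 24.3
scale 1.5625
```

View pics/p.png

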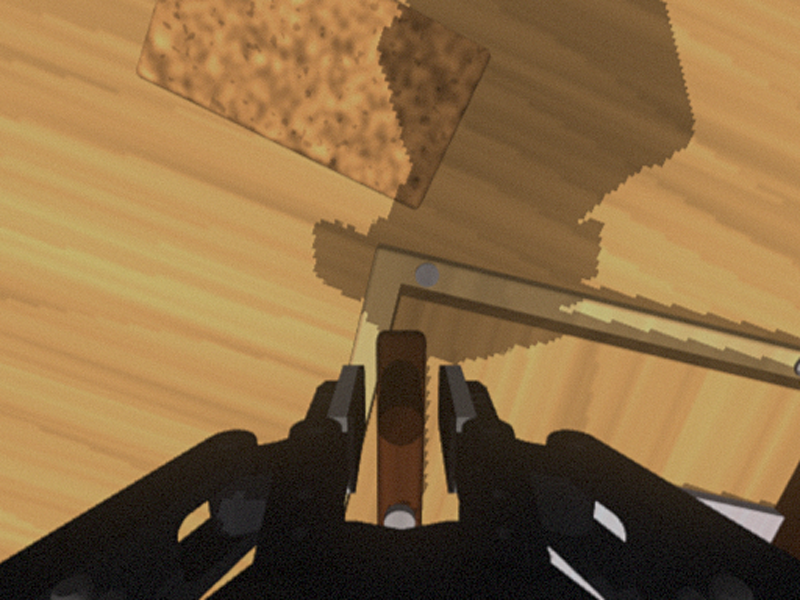

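```bash

python3 -m jog '[{"x":6,"y":0,"z":-0.3,"ax":0,"ay":0.1,"az":0,"grip":20},{"x":11.9,"y":0,"z":-1.2,"ax":0,"ay":0.2,"az":0,"grip":20},{"x":17.7,"y":0,"z":-2.7,"ax":0,"ay":0.3,"az":0,"grip":20},{"x":23.4,"y":0,"z":-4.7,"ax":0,"ay":0.4,"az":0,"grip":20},{"x":28.8,"y":0,"z":-7.3,"ax":0,"ay":0.5,"az":0,"grip":20}]'
python3 -m jog '[{"x":6,"y":0,"z":-0.3,"ax":0,"ay":0.1,"az":0,"grip":20},{"x":11.9,"y":0,"z":-1.2,"ax":0,"ay":0.2,"az":0,"grip":20},{"x":17.7,"y":0,"z":-2.7,"ax":0,"ay":0.3,"az":0,"grip":20},{"x":23.4,"y":0,"z":-4.7,"ax":0,"ay":0.4,"az":0,"grip":20},{"x":28.8,"y":0,"z":-7.3,"ax":0,"ay":0.5,"az":0,"grip":20}]'
python3 -c "
from h import *
s=read_state();e=s['eef_pos'];print('radius',np.hypot(e[0]-543.2,e[1]-89.2),'ang',np.arctan2(e[1]-89.2,e[0]-543.2))
d=get_image('wrist'); save(d,'q.png')"
```

```text
clock: 16.45
eef_pos: [485.0, 96.1, 83.8]
tool_rot: [-1.572, 0.0, 1.437]
force: [-0.2, -1.2, -0.2]
width: 20.1
clock: 16.95
eef_pos: [495.9, 124.0, 83.8]
tool_rot: [-1.571, -0.001, 0.937]
force: [-0.5, -0.5, -0.9]
width: 19.6
radius 58.66367991743131 ang 2.5075831806373228
scale 1.5625
```

View pics/q.png

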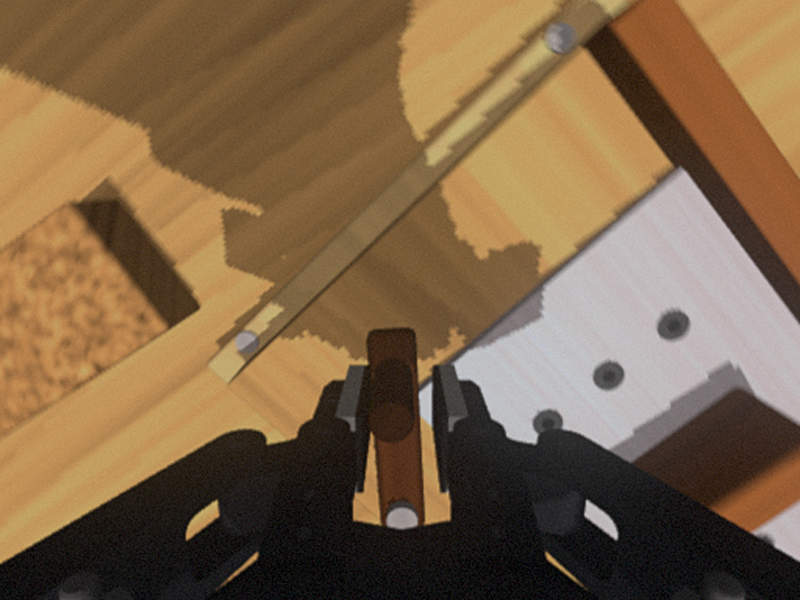

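```bash

python3 -m jog '[{"x":6,"y":0,"z":-0.3,"ax":0,"ay":0.1,"az":0,"grip":20},{"x":11.9,"y":0,"z":-1.2,"ax":0,"ay":0.2,"az":0,"grip":20},{"x":17.7,"y":0,"z":-2.7,"ax":0,"ay":0.3,"az":0,"grip":20},{"x":23.4,"y":0,"z":-4.7,"ax":0,"ay":0.4,"az":0,"grip":20},{"x":28.8,"y":0,"z":-7.3,"ax":0,"ay":0.5,"az":0,"grip":20}]'
python3 -m jog '[{"x":6,"y":0,"z":-0.3,"ax":0,"ay":0.1,"az":0,"grip":20},{"x":11.9,"y":0,"z":-1.2,"ax":0,"ay":0.2,"az":0,"grip":20},{"x":17.7,"y":0,"z":-2.7,"ax":0,"ay":0.3,"az":0,"grip":20},{"x":19.4,"y":0,"z":-3.2,"ax":0,"ay":0.33,"az":0,"grip":20},{"x":19.4,"y":0,"z":-3.2,"ax":0,"ay":0.33,"az":0,"grip":20}]'
python3 -c "
from h import *
s=read_state();e=s['eef_pos'];a=np.arctan2(e[1]-89.2,e[0]-543.2);print('radius',np.hypot(e[0]-543.2,e[1]-89.2),'ang',a,'joint',3.273-a)
d=get_image('wrist'); save(d,'r.png')"
```

```text
clock: 17.5
eef_pos: [518.4, 142.9, 83.6]
tool_rot: [-1.57, -0.0, 0.439]
force: [-1.1, -2.5, -0.3]
width: 19.6
clock: 18.0
eef_pos: [537.5, 148.4, 83.1]
tool_rot: [-1.57, -0.0, 0.114]
force: [-0.8, 0.7, -0.2]
width: 19.8
radius 59.47891047300528 ang 1.6665385767142389 joint 1.6064614232857612
scale 1.5625
```

View pics/r.png

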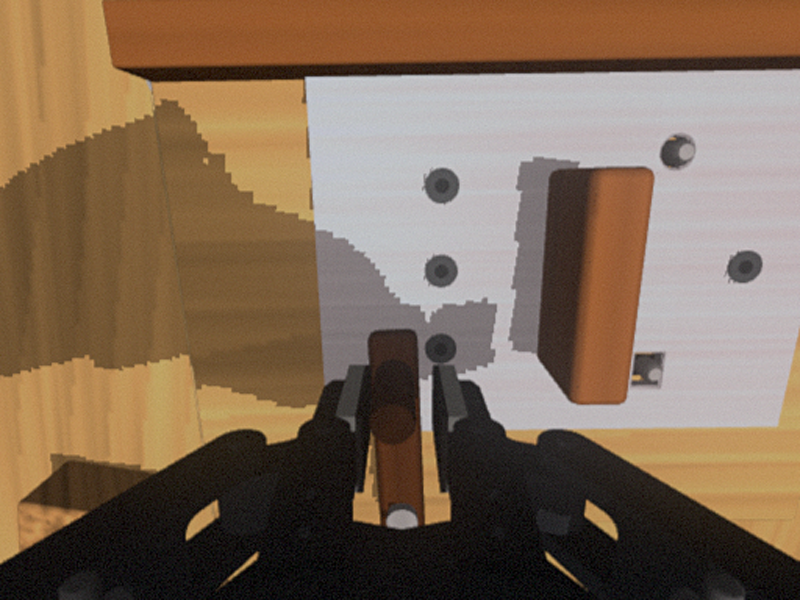

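```bash

python3 -m jog '[{"x":-2,"y":0,"z":0,"ax":0,"ay":0,"az":0,"grip":24},{"x":-2.5,"y":0,"z":0,"ax":0,"ay":0,"az":0,"grip":30},{"x":-2.5,"y":-5,"z":0,"ax":0,"ay":0,"az":0,"grip":30},{"x":-2.5,"y":-40,"z":0,"ax":0,"ay":0,"az":0,"grip":30},{"x":-2.5,"y":-80,"z":0,"ax":0,"ay":0,"az":0,"grip":30}]'
python3 -m jog '[{"x":0,"y":-20,"z":-30,"ax":0,"ay":0,"az":0,"grip":30},{"x":0,"y":-30,"z":-75,"ax":0,"ay":0,"az":0,"grip":30},{"x":0,"y":-30,"z":-120,"ax":0,"ay":0,"az":0,"grip":30},{"x":0,"y":-30,"z":-120,"ax":0,"ay":0,"az":0,"grip":30},{"x":0,"y":-30,"z":-120,"ax":0,"ay":0,"az":0,"grip":30}]'
python3 -c "
from h import *
st()
for n in('wrist','side','scene'):
  d=get_image(n); np.savez('s_%s.npz'%n,**d); save(d,'s_%s.png'%n,None if n=='wrist' else ((250,120,400,245) if n=='scene' else (125,180,275,280)))"
```

```text
clock: 18.55
eef_pos: [533.5, 147.2, 162.3]
tool_rot: [-1.571, 0.005, 0.113]
force: [0.8, 0.9, -0.0]
width: 29.7
clock: 19.05
eef_pos: [548.1, 26.9, 192.6]
tool_rot: [-1.571, 0.001, 0.109]
force: [0.6, 0.7, -0.0]
width: 30.1
19.05 [548.1  26.9 192.6] [-1.571e+00  1.000e-03  1.090e-01] F [ 0.6  0.7 -0. ] w 30.1
scale 1.5625
scale 5.333333333333333
scale 4.8
```

View pics/s_wrist.png

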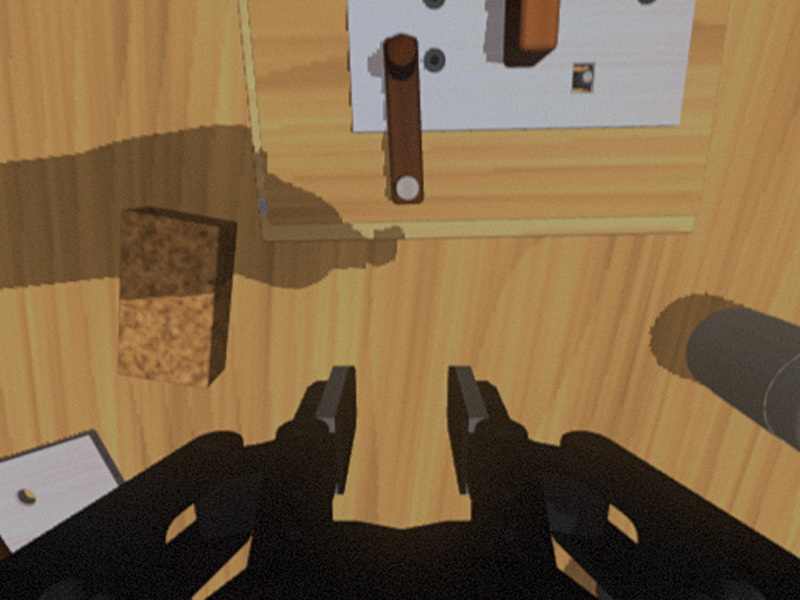

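View pics/s_side.png

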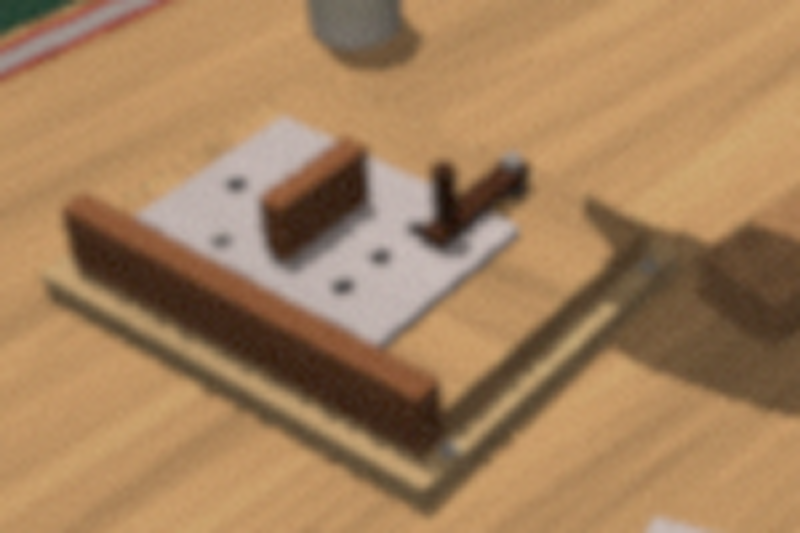

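View pics/s_scene.png

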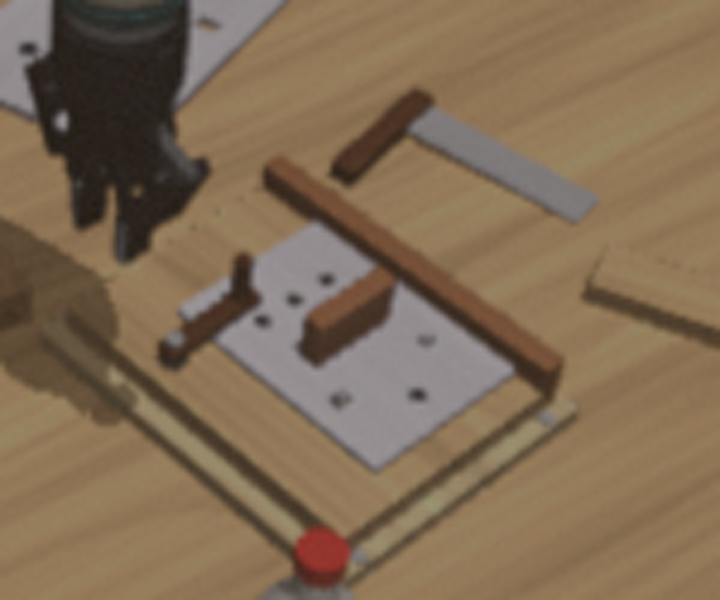

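```bash
python3 - <<'E'
from h import *
W,S,C=[dict(np.load(f's_{n}.npz')) for n in('wrist','side','scene')]
w=lambda u,v:(W,u*.64-.2,v*.64-.2); c=lambda u,v:(C,250+u/4.8-.4,120+v/4.8-.4); s=lambda u,v:(S,125+u/5.333-.4,180+v/5.333-.4)
P={}
for n,o in dict(peg=[c(243,260),s(444,168)],pivot=[w(407,188),c(173,342),s(512,163)],rear=[w(352,131),c(182,310)],front=[w(682,125),c(377,469)]).items():
    P[n],e=tri(o); print(n,P[n].round(1),e)
v=P["peg"]-P["pivot"]; print("joint",3.273-np.arctan2(v[1],v[0]))
E
```

```text
peg [533.9 147.3  91.7] [0.5, 0.5]
pivot [543.5  88.5  57.1] [1.0, 0.5, 0.7]
rear [510.9 117.8  42. ] [1.6, 1.6]
front [690.6 138.7  45.8] [0.6, 0.6]
joint 1.5403316017998703
```

```bash
python3 -c "
from h import *
st(); print(finish_job())"
```

```text
19.2 [547.9  30.2 192.4] [-1.57e+00  1.00e-03  1.15e-01] F [-0.4  0.  -0.8] w 30.3
the job is handed in; nothing more can be done
None
```

The template is seated over both pins, released, and the turn-button stands across it. I handed the job in at about 19 s; `finish_job()` gives no verdict.

- **Template chosen:** of the three lookalikes I took the one measuring about 181 × 131 mm. The other two measured about 244 × 177 mm.
- **Placing:** I gripped it by its bar and set it tilted on the pins against the fence, with about 3–5 N of fence contact. I released it, then pushed it along the fence at about 3 N until it dropped over the pins.
- **Turn-button:** I swung it across with the fingers loosely around the peg, then moved the arm clear. It measures about 1.54 rad, against the 1.35 needed.
- **Last checks:** both pins show in their holes, and the template's edge lies along the fence. The bystanders in the final views (glue, try square, offcut, sanding block) look where they were. I did not re-check the pencil pot, screwdriver or hammer, but nothing went near them.
- **Check that disagreed:** the last corner heights read 42 mm at the rear and 46 mm at the front, where a flat plate gives 46 mm at both. The same corners read 3.2 mm apart when the plate lay flat on the bench, so I put the difference down to camera bias. An earlier check after seating read 43 and 45 mm. A plate still resting on the pin tips would be tilted about 5°, with its front corner clearly higher.

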